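# Close up the syrup bottles

### The job

Close up the stall's rinsed syrup bottles. First slide the rack's jaw along until the row of bottles is pinched between it and the end stop, and press it firmly there for a moment; then find by trying which of the look-alike caps fits each bottle in the rack and push it on fully home, and put every cap that fits none of them into the grey spares box, leaving the other bar things alone.

Things in the scene. Friction and masses are not known exactly. Their poses are not given: they have to be found in the camera images.
- rack: aluminium bottle rack fixed to the table: a straight trough along its own y axis, floor 6 mm above the table, 400 mm long (own y from -165 to +235 mm), side walls 28 mm high and 62 mm apart inside. The bottles stand in it in one row, with gaps. Origin: on the table, under the row's centre line; x across the row, y along it towards the sliding jaw
- end_stop: fixed steel end plate of the rack, 60 mm wide, 55 mm tall, at the row's far -y end. Origin: on the trough floor, in the middle of the face that touches the bottles; its y axis points along the row into the trough (towards the jaw)
- jaw: sliding steel jaw plate, 58 mm wide and 55 mm tall, which slides along the trough towards the end stop (rack's -y) by up to 180 mm; it drags with about 3 N and stays where it is left. Starts open, at the row's +y end. Origin: on the trough floor, in the middle of the face that touches the bottles; axes as the rack's
- jaw_post (a point): centre of the top of the jaw's black upright post, an 18 x 18 mm square bar (faces along the rack's x and y) that can be gripped or pushed; its top is 124 mm above the table, the upper 100 mm is free. It is 35 mm behind the jaw's face
- bottle_p: square amber bottle, empty, 0.2 kg, 58 x 58 mm, 84 mm tall to the shoulder, loose in the rack; may be absent. Open round neck on its axis, rim 112 mm above the origin. Up to four, alike but for the neck, 25, 30, 35 or 40 mm outside (wall 4 mm); which is which must be found out. Origin: centre of underside, z up
- bottle_q: square amber bottle, empty, 0.2 kg, 58 x 58 mm, 84 mm tall to the shoulder, loose in the rack; may be absent. Open round neck on its axis, rim 112 mm above the origin. Up to four, alike but for the neck, 25, 30, 35 or 40 mm outside (wall 4 mm); which is which must be found out. Origin: centre of underside, z up
- bottle_r: square amber bottle, empty, 0.2 kg, 58 x 58 mm, 84 mm tall to the shoulder, loose in the rack; may be absent. Open round neck on its axis, rim 112 mm above the origin. Up to four, alike but for the neck, 25, 30, 35 or 40 mm outside (wall 4 mm); which is which must be found out. Origin: centre of underside, z up
- bottle_s: square amber bottle, empty, 0.2 kg, 58 x 58 mm, 84 mm tall to the shoulder, loose in the rack; may be absent. Open round neck on its axis, rim 112 mm above the origin. Up to four, alike but for the neck, 25, 30, 35 or 40 mm outside (wall 4 mm); which is which must be found out. Origin: centre of underside, z up
- cap_h: black cap, 52 mm across, 16 mm tall, on top a 20 mm square knob (faces along own x, y) up to 46 mm; 40 g. All look alike, but a 12 mm deep ring groove beneath takes one neck size only (play 1.1 mm all round): on its own bottle it ends with its origin 100 mm above the bottle's; on any other it stops on the rim, at 112 mm. Starts knob up on the table. Origin: centre of underside, z up
- cap_j: black cap, 52 mm across, 16 mm tall, on top a 20 mm square knob (faces along own x, y) up to 46 mm; 40 g. All look alike, but a 12 mm deep ring groove beneath takes one neck size only (play 1.1 mm all round): on its own bottle it ends with its origin 100 mm above the bottle's; on any other it stops on the rim, at 112 mm. Starts knob up on the table. Origin: centre of underside, z up
- cap_k: black cap, 52 mm across, 16 mm tall, on top a 20 mm square knob (faces along own x, y) up to 46 mm; 40 g. All look alike, but a 12 mm deep ring groove beneath takes one neck size only (play 1.1 mm all round): on its own bottle it ends with its origin 100 mm above the bottle's; on any other it stops on the rim, at 112 mm. Starts knob up on the table. Origin: centre of underside, z up
- cap_m: black cap, 52 mm across, 16 mm tall, on top a 20 mm square knob (faces along own x, y) up to 46 mm; 40 g. All look alike, but a 12 mm deep ring groove beneath takes one neck size only (play 1.1 mm all round): on its own bottle it ends with its origin 100 mm above the bottle's; on any other it stops on the rim, at 112 mm. Starts knob up on the table. Origin: centre of underside, z up
- cap_t: black cap, 52 mm across, 16 mm tall, on top a 20 mm square knob (faces along own x, y) up to 46 mm; 40 g. All look alike, but a 12 mm deep ring groove beneath takes one neck size only (play 1.1 mm all round): on its own bottle it ends with its origin 100 mm above the bottle's; on any other it stops on the rim, at 112 mm. Starts knob up on the table. Origin: centre of underside, z up
- spares_box: grey open box fixed to the table, 170 x 170 mm outside, walls 30 mm high and 4 mm thick, floor 4 mm thick. Origin: centre of its underside
- jigger: small steel measure, 42 mm tall and 40 mm across, standing among the caps; leave it alone
- shaker: steel shaker tin, 86 mm across, 120 mm tall, bystander
- paper_cups: paper cup, 80 mm across, 110 mm tall, bystander
- coasters: stack of cork coasters, 94 mm across, 20 mm tall, bystander
- ice_scoop: aluminium ice scoop, bystander
- bar_spoon: steel bar spoon, bystander
There are look-alikes about, which are no part of the job. Leave any yellow look-alike of the cap_m alone.

How it is judged:
On the way, in this order (a step that is already met when the one before it is completed fails the run):
1. the jaw pinches the row: jaw and end stop each press on a bottle with more than 3 N ((contact force between jaw and bottle_p above 3 N or contact force between jaw and bottle_q above 3 N or contact force between jaw and bottle_r above 3 N or contact force between jaw and bottle_s above 3 N) and (contact force between end_stop and bottle_p above 3 N or contact force between end_stop and bottle_q above 3 N or contact force between end_stop and bottle_r above 3 N or contact force between end_stop and bottle_s above 3 N)), for 0.1 s.
2. after that, every bottle in the rack has its own cap fully home (((z of cap_h in the frame of bottle_p below 0.1035 m and horizontal distance between cap_h and bottle_p below 0.004 m) or (z of cap_j in the frame of bottle_p below 0.1035 m and horizontal distance between cap_j and bottle_p below 0.004 m) or (z of cap_k in the frame of bottle_p below 0.1035 m and horizontal distance between cap_k and bottle_p below 0.004 m) or (z of cap_m in the frame of bottle_p below 0.1035 m and horizontal distance between cap_m and bottle_p below 0.004 m) or (z of cap_t in the frame of bottle_p below 0.1035 m and horizontal distance between cap_t and bottle_p below 0.004 m)) and ((z of cap_h in the frame of bottle_q below 0.1035 m and horizontal distance between cap_h and bottle_q below 0.004 m) or (z of cap_j in the frame of bottle_q below 0.1035 m and horizontal distance between cap_j and bottle_q below 0.004 m) or (z of cap_k in the frame of bottle_q below 0.1035 m and horizontal distance between cap_k and bottle_q below 0.004 m) or (z of cap_m in the frame of bottle_q below 0.1035 m and horizontal distance between cap_m and bottle_q below 0.004 m) or (z of cap_t in the frame of bottle_q below 0.1035 m and horizontal distance between cap_t and bottle_q below 0.004 m)) and ((z of cap_h in the frame of bottle_r below 0.1035 m and horizontal distance between cap_h and bottle_r below 0.004 m) or (z of cap_j in the frame of bottle_r below 0.1035 m and horizontal distance between cap_j and bottle_r below 0.004 m) or (z of cap_k in the frame of bottle_r below 0.1035 m and horizontal distance between cap_k and bottle_r below 0.004 m) or (z of cap_m in the frame of bottle_r below 0.1035 m and horizontal distance between cap_m and bottle_r below 0.004 m) or (z of cap_t in the frame of bottle_r below 0.1035 m and horizontal distance between cap_t and bottle_r below 0.004 m)) and ((z of cap_h in the frame of bottle_s below 0.1035 m and horizontal distance between cap_h and bottle_s below 0.004 m) or (z of cap_j in the frame of bottle_s below 0.1035 m and horizontal distance between cap_j and bottle_s below 0.004 m) or (z of cap_k in the frame of bottle_s below 0.1035 m and horizontal distance between cap_k and bottle_s below 0.004 m) or (z of cap_m in the frame of bottle_s below 0.1035 m and horizontal distance between cap_m and bottle_s below 0.004 m) or (z of cap_t in the frame of bottle_s below 0.1035 m and horizontal distance between cap_t and bottle_s below 0.004 m))), for 0.2 s.
At the end, for the whole second after the job is handed in: each bottle wears its own cap fully home (3.5 mm depth, 4 mm centre), caps without a bottle lie in the spares box, bottles upright within 0.1 rad, one within 5 mm of the jaw and one of the end stop, caps at rest (all of step 2 and ((z of cap_h in the frame of bottle_p below 0.1035 m and horizontal distance between cap_h and bottle_p below 0.004 m) or (z of cap_h in the frame of bottle_q below 0.1035 m and horizontal distance between cap_h and bottle_q below 0.004 m) or (z of cap_h in the frame of bottle_r below 0.1035 m and horizontal distance between cap_h and bottle_r below 0.004 m) or (z of cap_h in the frame of bottle_s below 0.1035 m and horizontal distance between cap_h and bottle_s below 0.004 m) or (x of cap_h in the frame of spares_box between -0.085 and 0.085 m and y of cap_h in the frame of spares_box between -0.085 and 0.085 m and z of cap_h in the frame of spares_box below 0.04 m)) and ((z of cap_j in the frame of bottle_p below 0.1035 m and horizontal distance between cap_j and bottle_p below 0.004 m) or (z of cap_j in the frame of bottle_q below 0.1035 m and horizontal distance between cap_j and bottle_q below 0.004 m) or (z of cap_j in the frame of bottle_r below 0.1035 m and horizontal distance between cap_j and bottle_r below 0.004 m) or (z of cap_j in the frame of bottle_s below 0.1035 m and horizontal distance between cap_j and bottle_s below 0.004 m) or (x of cap_j in the frame of spares_box between -0.085 and 0.085 m and y of cap_j in the frame of spares_box between -0.085 and 0.085 m and z of cap_j in the frame of spares_box below 0.04 m)) and ((z of cap_k in the frame of bottle_p below 0.1035 m and horizontal distance between cap_k and bottle_p below 0.004 m) or (z of cap_k in the frame of bottle_q below 0.1035 m and horizontal distance between cap_k and bottle_q below 0.004 m) or (z of cap_k in the frame of bottle_r below 0.1035 m and horizontal distance between cap_k and bottle_r below 0.004 m) or (z of cap_k in the frame of bottle_s below 0.1035 m and horizontal distance between cap_k and bottle_s below 0.004 m) or (x of cap_k in the frame of spares_box between -0.085 and 0.085 m and y of cap_k in the frame of spares_box between -0.085 and 0.085 m and z of cap_k in the frame of spares_box below 0.04 m)) and ((z of cap_m in the frame of bottle_p below 0.1035 m and horizontal distance between cap_m and bottle_p below 0.004 m) or (z of cap_m in the frame of bottle_q below 0.1035 m and horizontal distance between cap_m and bottle_q below 0.004 m) or (z of cap_m in the frame of bottle_r below 0.1035 m and horizontal distance between cap_m and bottle_r below 0.004 m) or (z of cap_m in the frame of bottle_s below 0.1035 m and horizontal distance between cap_m and bottle_s below 0.004 m) or (x of cap_m in the frame of spares_box between -0.085 and 0.085 m and y of cap_m in the frame of spares_box between -0.085 and 0.085 m and z of cap_m in the frame of spares_box below 0.04 m)) and ((z of cap_t in the frame of bottle_p below 0.1035 m and horizontal distance between cap_t and bottle_p below 0.004 m) or (z of cap_t in the frame of bottle_q below 0.1035 m and horizontal distance between cap_t and bottle_q below 0.004 m) or (z of cap_t in the frame of bottle_r below 0.1035 m and horizontal distance between cap_t and bottle_r below 0.004 m) or (z of cap_t in the frame of bottle_s below 0.1035 m and horizontal distance between cap_t and bottle_s below 0.004 m) or (x of cap_t in the frame of spares_box between -0.085 and 0.085 m and y of cap_t in the frame of spares_box between -0.085 and 0.085 m and z of cap_t in the frame of spares_box below 0.04 m)) and y of any of bottle_p, bottle_q, bottle_r, bottle_s in the frame of jaw above -0.034 m and y of any of bottle_p, bottle_q, bottle_r, bottle_s in the frame of end_stop below 0.034 m and angle between each of bottle_p, bottle_q, bottle_r, bottle_s's own z axis and vertical below 0.1 rad and linear speed of each of cap_h, cap_j, cap_k, cap_m, cap_t below 0.02 m/s); the robot touches nothing.
It fails at once if a bystander is moved more than 6 cm (distance of any of jigger, shaker, paper_cups, coasters, ice_scoop, bar_spoon from where it was at the start of the episode above 0.06 m).
It fails at once if a bottle is tipped or lifted out of the rack ((angle between bottle_p's own z axis and vertical above 0.5 rad or height (world z) of bottle_p above 0.05 m) or (angle between bottle_q's own z axis and vertical above 0.5 rad or height (world z) of bottle_q above 0.05 m) or (angle between bottle_r's own z axis and vertical above 0.5 rad or height (world z) of bottle_r above 0.05 m) or (angle between bottle_s's own z axis and vertical above 0.5 rad or height (world z) of bottle_s above 0.05 m)).
Of bottle_p, bottle_q, bottle_r, bottle_s only 2 to 4 are there at a start; the rules pass over those that are not, and their reading is None.
At some moment in a run one of cap_h, cap_j, cap_k, cap_m, cap_t may be knocked a few centimetres aside while the robot is not near it.
It also fails if it takes over 210 s, if anything falls off the work surface, if the arm or the gripper's body presses on something with over 40 N, if the wrist force passes 120 N, or if a joint passes its speed limit or range.

### The arm

A 6-joint arm with a two-finger parallel gripper is mounted at the origin on the work surface. World frame = base frame: x ahead of the robot, y to its left, z up, the work surface at z = 0. Lengths are in m, angles in rad, forces in N, time in s.
With the tool pointing down it reaches from about 0.35 to 0.85 m from the base axis. Payload 8.1 kg.
Tool frame: the origin (TCP) lies where the fingers leave the gripper's body, on its centre line; the fingertips stand 84 mm ahead of it and the grasp point (between the pads) lies 65 mm ahead of it; z points along the fingers, y is the line along which they close (so a half turn about z gives the same grasp; the last joint's range is limited). The gripper opens to 93 mm and grips with 3 to 60 N. Pads are 15 mm wide; open, the fingers measure 128 mm over their backs; the gripper's body (75 mm by 188 mm) begins 65 mm behind the grasp point.
Start: joints at [-1.312, 0.13, 1.488, -0, 1.523, -0.085], TCP at [0.202, -0.565, 0.303] pointing down, gripper open.
Joint ranges: [-2.96, 2.96], [-0.89, 2.26], [0.02, 2.5], [-1.34, 4.48], [0, 2.73], [-2.66, 2.66]. Speed limits (rad/s): [2.39, 2.39, 2.79, 3.14, 3.14, 3.14].

### API

Orientations are given as a rotation vector (axis times angle).
In Python, from plant import robot gives the robot as it stands.
- The arm moves only by the shell command python3 -m jog 'ROWS' [FORCE]. ROWS is text: rows parted by semicolons, each of 5 numbers parted by spaces: the opening, from 0 (shut) to 1 (fully open), then the shift along the tool's x, y, z in m, then the turn about the tool's z in degrees. A call has 1 to 10 rows; each row shifts and turns the commanded pose from where the row before left it, along the tool's axes as they then stand; what a row does not reach is not made up. A row lasts 1/12 s, in which the tool goes at most 41.7 mm and 7.16 degrees, less where a joint would pass 70% of its speed; a pose out of reach is approached as far as the arm can. A call with a gripper value outside its range is refused whole. The fingers move at their own pace and stop on an object; FORCE is the grip in N (left out, the last holds). Time passes only in rows, so rows that do not move let the fingers close. It gives the time, the measured TCP pose, the force, the opening and the grip force at its end, in the units of the state.
- robot.read_state(): the state, without advancing time (a new reading comes with each control period).
- robot.read_camera(name): name is "side" or "top" or "wrist"; returns a dict with "color" (400x640x3 uint8, red, green, blue), "intrinsics" (3x3 intrinsics, pixels), "k1" (the pictures are not rectified: a ray, as slopes to the right and down, at radius r is drawn at 1 + k1 r^2 times it, then the intrinsics apply), "pose" (4x4, takes a point from camera to world coordinates); the wrist camera has in their place "tool_from_camera" (4x4, takes a point from camera to tool coordinates, whose origin is the TCP and whose axes are the flange's). Camera axes: x right, y down, z forward; pixel columns grow to the right and rows downward; lengths in m; the calibration is good to about 2 mm. A picture is of the moment at which its call begins: read the wrist's pose just before it. There is no depth.
- robot.close_job(): hands the job in; it is judged then, once.
The state is a dict: "t": time; "q": joint angles; "dq": joint speeds; "joint_torque": joint torques, N m; "tool_pos": TCP position; "orientation": TCP orientation; "force": force on the tool from outside, world axes, zero at the start; "wrist_torque": the same for the moment, N m; "opening": finger opening in m; "gripper_force": force on a finger pad.
Only numpy, scipy, OpenCV 4.12 (cv2) and the standard library are available. Lean on these libraries where they do the work, as an engineer would, in place of code of your own. Each camera call takes 0.05 s, during which the arm holds its last target. There are 200 camera calls.

## Working session

There is one attempt and no reset: what is moved stays moved. The work goes in short steps, Python scripts to look and compute and a shell command to move; the robot and the scene stay as the last step left them, time stands still between calls to the robot, and variables do not carry over. Pictures are saved under pics/ and viewed, at most 14 in all, crops included, and the job is handed in when it is done.

```bash
ls; mkdir -p pics; cat > h.py <<'E'
import numpy as np, cv2
from scipy.spatial.transform import Rotation as R
from plant import robot
def cam(name, save=None):
    s=robot.read_state(); c=robot.read_camera(name)
    if 'pose' in c: P=np.array(c['pose'])
    else:
        T=np.eye(4); T[:3,:3]=R.from_rotvec(s['orientation']).as_matrix(); T[:3,3]=s['tool_pos']
        P=T@np.array(c['tool_from_camera'])
    c['P']=P; c['K']=np.array(c['intrinsics'])
    if save: cv2.imwrite('pics/'+save,c['color'][:,:,::-1])
    return c
def ray(c,uv):
    uv=np.array(uv,float).reshape(1,1,2)
    d=cv2.undistortPoints(uv,c['K'],np.zeros(4))[0,0]
    # invert r_d = r(1+k1 r^2)
    rd=np.hypot(*d); r=rd
    for _ in range(30): r=rd/(1+c['k1']*r*r)
    d=d*(r/rd if rd>0 else 1)
    v=c['P'][:3,:3]@np.r_[d,1]
    return c['P'][:3,3],v/np.linalg.norm(v)
def at_z(c,uv,z):
    o,v=ray(c,uv); return o+v*(z-o[2])/v[2]
def tri(obs):
    A=np.zeros((3,3));b=np.zeros(3)
    rs=[ray(c,uv) for c,uv in obs]
    for o,v in rs:
        M=np.eye(3)-np.outer(v,v);A+=M;b+=M@o
    p=np.linalg.solve(A,b); return p,[np.linalg.norm(np.cross(p-o,v)) for o,v in rs]
def proj(c,p):
    q=np.linalg.inv(c['P'])@np.r_[p,1]; d=q[:2]/q[2]; d=d*(1+c['k1']*d@d)
    return (c['K']@np.r_[d,1])[:2]
E
python3 - <<'E'
from h import *
import pickle
for n in ['top','side','wrist']:
    c=cam(n,n+'0.png'); pickle.dump(c,open(n+'0.pkl','wb')); print(n,c['K'][0],c['K'][1],c['k1'],c['P'].round(3).tolist())
s=robot.read_state();print(s)
E
```

```text
pics
top [395.40765429   0.         317.50033131] [  0.         395.40765429 208.15443736] 0.02120603774249525 [[-0.07, -0.972, 0.224, 0.409], [-0.998, 0.067, -0.018, 0.034], [0.002, -0.225, -0.974, 0.969], [0.0, 0.0, 0.0, 1.0]]
side [425.5976582    0.         329.52490824] [  0.         425.5976582  199.08337187] -0.11111051350974677 [[-0.829, -0.292, 0.478, 0.118], [-0.56, 0.444, -0.699, 0.702], [-0.008, -0.847, -0.532, 0.611], [0.0, 0.0, 0.0, 1.0]]
wrist [290.14304707   0.         323.93975018] [  0.         290.14304707 193.91967112] 0.004276871348992483 [[0.337, -0.908, -0.248, 0.272], [-0.942, -0.325, -0.088, -0.541], [-0.001, 0.263, -0.965, 0.384], [0.0, 0.0, 0.0, 1.0]]
{'t': 0.15, 'q': array([-1.31240644e+00,  1.31014928e-01,  1.48904022e+00,  3.99530611e-06,
        1.52301510e+00, -8.53813979e-02]), 'dq': array([-0.00038586, -0.00309599, -0.00257123, -0.00082495,  0.00049608,
        0.00034944]), 'joint_torque': array([-2.35837274e-05, -5.60476542e+01, -4.92333412e+01,  7.68503873e-02,
        3.04863858e-02, -8.80026778e-05]), 'tool_pos': array([ 0.20217244, -0.56456361,  0.30190597]), 'orientation': array([-3.09384746e+00, -5.37087465e-01,  1.94190155e-04]), 'force': array([0.82834549, 0.61546156, 0.68130041]), 'wrist_torque': array([-0.04826587,  0.01882589,  0.01530322]), 'gripper_force': 0.0, 'opening': 0.09295771937258063}
```

View pics/top0.png

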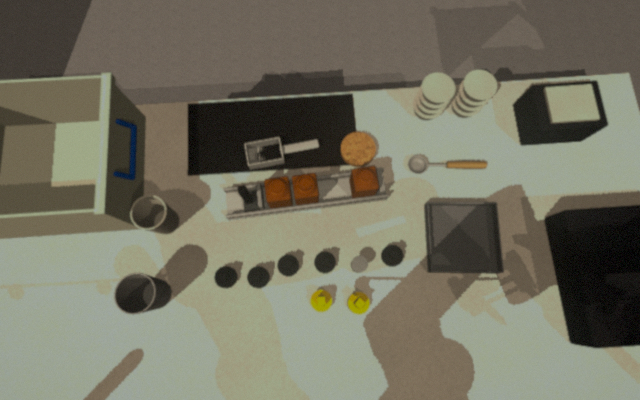

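View pics/side0.png

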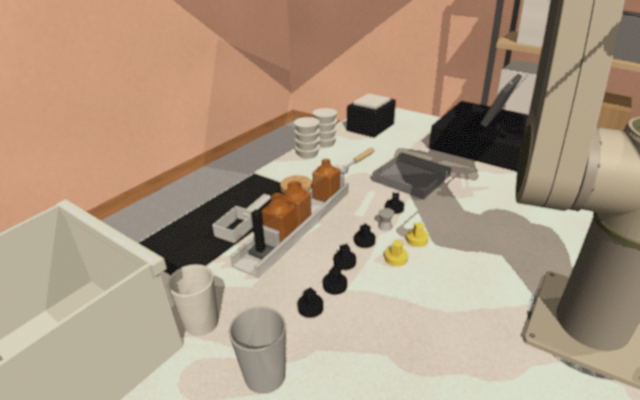

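The top view shows the rack running from (228,200) to (392,180), with bottles at (277,192), (305,188) and (365,181) and the jaw near (245,193). The black caps are at (227,276), (258,276), (289,264), (325,261) and (392,254), with yellow decoys below them. The jigger is near (361,262) and the box at (463,237). The side view confirms all of this.

```bash
python3 - <<'E'
from h import *
import pickle
t=pickle.load(open('top0.pkl','rb'));s=pickle.load(open('side0.pkl','rb'))
a=cv2.resize(t['color'][150:310,215:515],None,fx=2.6,fy=2.6,interpolation=cv2.INTER_CUBIC)  #780x416
cv2.imwrite('pics/topcrop.png',a[:,:,::-1])
a=cv2.resize(s['color'][140:330,220:470],None,fx=3.1,fy=3.1,interpolation=cv2.INTER_CUBIC)
cv2.imwrite('pics/sidecrop.png',a[:,:,::-1])
E
```

```text
(no output)
```

View pics/topcrop.png

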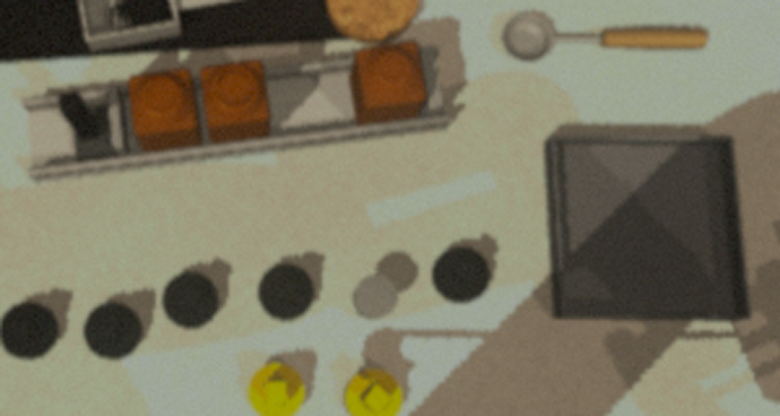

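View pics/sidecrop.png

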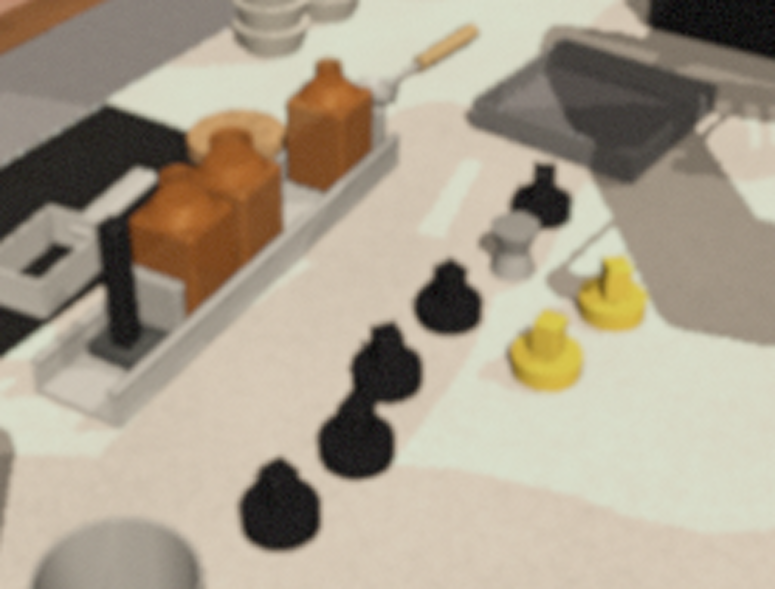

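The enlarged top crop shows the post top at about (70,98), cap discs at (29,330), (113,330), (191,299), (287,291) and (461,274), and the jigger at (376,295). The side crop shows knob tops at (280,465), (356,395), (384,330), (450,268) and (545,168), and the post top at (115,218).

```bash
python3 - <<'E'
from h import *
import pickle
t=pickle.load(open('top0.pkl','rb'));s=pickle.load(open('side0.pkl','rb'))
T=lambda x,y:(215+x/2.6,150+y/2.6)
S=lambda x,y:(220+x/3.1,140+y/3.1)
np.set_printoptions(precision=3,suppress=True)
print('post',tri([(t,T(70,97)),(s,S(115,218))]), at_z(t,T(70,97),.124),at_z(s,S(115,218),.124))
tc=[(29,330),(113,330),(191,299),(287,291),(461,274)]
sc=[(280,510),(356,442),(386,370),(448,302),(541,204)]
sk=[(280,465),(356,395),(384,330),(450,268),(545,168)]
for a,b,k in zip(tc,sc,sk):
    print('cap',at_z(t,T(*a),.012),at_z(s,S(*b),.012),at_z(s,S(*k),.046), tri([(t,T(*a)),(s,S(*b))])[0])
for n,a,k in [('b1',(160,90),(180,170)),('b2',(237,82),(230,137)),('b3',(389,62),(328,66))]:
    print(n,tri([(t,T(*a)),(s,S(*k))]),at_z(t,T(*a),.118),at_z(s,S(*k),.118))
for a,k in [((550,140),(547,30)),((732,138),(715,90)),((748,317),(625,178)),((555,316),(470,110))]:
    print('box',at_z(t,T(*a),.03),at_z(s,S(*k),.03))
print('jig',at_z(t,T(376,295),.035),at_z(s,S(514,222),.042))
for a,z in [((38,178),.034),((452,122),.034),((25,100),.034)]: print('rack',at_z(t,T(*a),z))
for a,z in [((110,420),.0),((35,375),.034),((398,150),.034),((125,402),.034)]: print('rackS',at_z(s,S(*a),z))
E
```

```text
post (array([0.66 , 0.181, 0.123]), [np.float64(0.0027313006244395832), np.float64(0.0027313006244398122)]) [0.663 0.182 0.124] [0.657 0.181 0.124]
cap [0.477 0.245 0.012] [0.475 0.248 0.012] [0.476 0.244 0.046] [0.477 0.246 0.009]
cap [0.471 0.168 0.012] [0.469 0.172 0.012] [0.473 0.166 0.046] [0.471 0.169 0.008]
cap [0.495 0.095 0.012] [0.492 0.1   0.012] [0.494 0.099 0.046] [0.495 0.096 0.008]
cap [0.496 0.006 0.012] [0.495 0.008 0.012] [0.493 0.011 0.046] [0.496 0.006 0.01 ]
cap [ 0.5   -0.156  0.012] [ 0.497 -0.151  0.012] [ 0.498 -0.153  0.046] [ 0.5   -0.157  0.008]
b1 (array([0.664, 0.105, 0.121]), [np.float64(0.000583452121250351), np.float64(0.0005834521212501448)]) [0.665 0.106 0.118] [0.666 0.102 0.118]
b2 (array([0.67 , 0.039, 0.114]), [np.float64(0.0003920132895071296), np.float64(0.00039201328950734705)]) [0.668 0.039 0.118] [0.665 0.045 0.118]
b3 (array([ 0.676, -0.095,  0.115]), [np.float64(0.00236028658952323), np.float64(0.0023602865895233126)]) [ 0.677 -0.093  0.118] [ 0.67  -0.09   0.118]
box [ 0.618 -0.25   0.03 ] [ 0.628 -0.421  0.03 ]
box [ 0.608 -0.42   0.03 ] [ 0.437 -0.392  0.03 ]
box [ 0.443 -0.405  0.03 ] [ 0.445 -0.199  0.03 ]
box [ 0.455 -0.233  0.03 ] [ 0.611 -0.23   0.03 ]
jig [ 0.484 -0.073  0.035] [ 0.484 -0.073  0.042]
rack [0.614 0.229 0.034]
rack [ 0.64  -0.159  0.034]
rack [0.69  0.24  0.034]
rackS [0.628 0.237 0.   ]
rackS [0.672 0.258 0.034]
rackS [ 0.624 -0.128  0.034]
rackS [0.603 0.244 0.034]
```

```bash
python3 -m jog '0.6 0 0 0 -7; 0.6 0 0 0 -7; 0.6 0 0 0 -7; 0.6 0 0 0 -7; 0.6 0 0 0 -7; 0.6 0 0 0 -7; 0.6 0 0 0 -7; 0.6 0 0 0 -7; 0.6 0 0 0 -7; 0.6 0 0 0 -7' 20
python3 -m jog '0.6 0.035 0.022 0 -4; 0.6 0.035 0.022 0 0; 0.6 0.035 0.022 0 0; 0.6 0.035 0.022 0 0; 0.6 0.035 0.022 0 0; 0.6 0.035 0.022 0 0; 0.6 0.035 0.022 0 0; 0.6 0.035 0.022 0 0; 0.6 0.035 0.022 0 0; 0.6 0.035 0.022 0 0'
```

```text
t: 0.98
tool_pos: [0.2022, -0.5647, 0.3023]
orientation: [-2.22, -2.222, -0.001]
force: [0.3, -0.7, -0.2]
opening: 0.0557
gripper_force: 0.0
t: 1.82
tool_pos: [0.4021, -0.2009, 0.3027]
orientation: [2.149, 2.292, 0.0]
force: [-0.1, -0.4, -0.0]
opening: 0.0557
gripper_force: 0.0
```

```bash
python3 -m jog '0.6 0.033 0.0256 0 0; 0.6 0.033 0.0256 0 0; 0.6 0.033 0.0256 0 0; 0.6 0.033 0.0256 0 0; 0.6 0.033 0.0256 0 0; 0.6 0.033 0.0256 0 0; 0.6 0.033 0.0256 0 0; 0.6 0.033 0.0256 0 0; 0.6 0.033 0.0256 0 0; 0.6 0.033 0.0256 0 0'
python3 -m jog '0.6 0.033 0.0256 0 0;0.6 0 0 0 0'
python3 - <<'E'
from h import *
import pickle
c=cam('wrist','w1.png');pickle.dump(c,open('w1.pkl','wb'))
E
```

```text
t: 2.65
tool_pos: [0.636, 0.1442, 0.3022]
orientation: [-2.148, -2.292, 0.001]
force: [0.1, -0.2, 0.1]
opening: 0.0561
gripper_force: 0.0
t: 2.82
tool_pos: [0.6601, 0.1827, 0.2984]
orientation: [-2.141, -2.294, 0.003]
force: [-0.3, -0.5, -1.9]
opening: 0.0556
gripper_force: 0.0
```

View pics/w1.png

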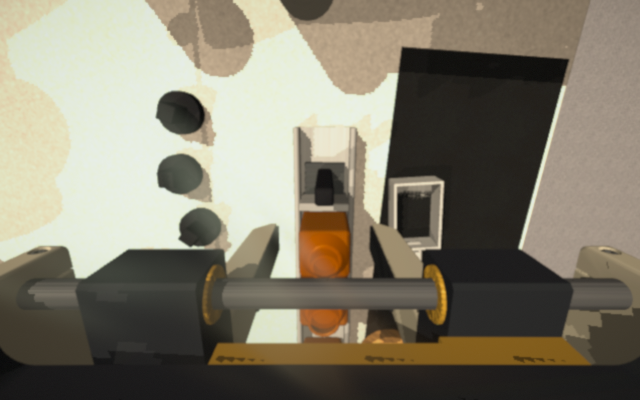

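The wrist view shows the post around (324,172–205), bottle necks at (324,262) and (323,317), three caps on the left at (180,112), (180,174) and (200,227), and the ice scoop on the right.

```bash
python3 - <<'E'
from h import *
import pickle
np.set_printoptions(precision=3,suppress=True)
c=pickle.load(open('w1.pkl','rb'))
print(c['P'][:3,3])
for p in [(.660,.181,.124),(.660,.181,.03),(.665,.105,.118)]: print(proj(c,p))
for uv in [(324,198),(324,204)]: print(at_z(c,uv,.124))
g=c['color'].astype(int).sum(2)
print(g[165:210:3,310:340:3])
for uv in [(324,262)]: print(at_z(c,uv,.118))
for l in [(295,130),(356,130),(299,205),(350,205)]: print('wall',at_z(c,l,.034))
E
```

```text
[0.656 0.255 0.38 ]
[323.565 198.135]
[323.931 177.019]
[323.383 269.066]
[0.66  0.181 0.124]
[0.661 0.175 0.124]
[[258 256 259 259 242 226 225 224 220 223]
 [258 255 255 201 167 167 169 214 223 224]
 [258 260 240  62  60  57  57 106 217 222]
 [263 261 215  59  60  56  56  65 158 220]
 [252 254 182  60  55  56  58  55 125 167]
 [256 257 155  60  60  54  60  50 134 142]
 [255 257 111  60  58  52  56  49 121 123]
 [254 246  90  57  55  63  59  49 115 126]
 [229 212 101  98  99  97  95  82 105 123]
 [222 211 108 119 113 115 113  96 104 124]
 [318 303 110 113 113 112 106  91 145 178]
 [323 309 109 112 112 107 102  85 153 185]
 [329 313 107 114 105 103 102  84 154 186]
 [533 521 254 123 121 118 120 130 280 295]
 [554 559 549 537 540 543 546 549 380 356]]
[0.665 0.113 0.118]
wall [0.622 0.235 0.034]
wall [0.693 0.24  0.034]
wall [0.631 0.144 0.034]
wall [0.695 0.149 0.034]
```

```bash
python3 -m jog '0.6 0 0 0.033 0;0.6 0 0 0.033 0;0.6 0 0 0.033 0;0.6 0 0 0.033 0;0.6 0 0 0 0;0 0 0 0 0;0 0 0 0 0;0 0 0 0 0;0 0 0 0 0;0 0 0 0 0' 40
python3 -m jog '0 -0.012 0 0 0;0 -0.012 0 0 0;0 -0.012 0 0 0;0 -0.012 0 0 0;0 0 0 0 0'
```

```text
t: 3.7
tool_pos: [0.6599, 0.1768, 0.1735]
orientation: [2.147, 2.29, 0.005]
force: [-0.1, 0.1, -0.2]
opening: 0.0274
gripper_force: 0.0
t: 4.12
tool_pos: [0.6621, 0.1255, 0.1707]
orientation: [2.151, 2.289, -0.001]
force: [0.8, 0.5, 0.1]
opening: 0.0005
gripper_force: 0.4
```

```bash
python3 -m jog '0 0 0 -0.03 0;0 0 0 -0.03 0;0 0.029 0 0 0;0 0.029 0 0 0;0 0.029 0 0 0;0 0 0 0 0;0 0 0 0.03 0;0 0 0 0.03 0;0 0 0 0 0'
python3 - <<'E'
from h import *
import pickle
c=cam('top','t1.png')
s=cam('side','s1.png')
a=cv2.resize(c['color'][160:220,215:405],None,fx=4,fy=4,interpolation=cv2.INTER_CUBIC)
b=cv2.resize(s['color'][150:280,220:400],None,fx=2.6,fy=2.6,interpolation=cv2.INTER_CUBIC)
o=np.zeros((600,800,3),np.uint8);o[:240,:760]=a;o[245:245+338,:468]=b
cv2.imwrite('pics/c1.png',o[:,:,::-1])
E
```

```text
t: 4.87
tool_pos: [0.6527, 0.2143, 0.1632]
orientation: [-2.145, -2.288, 0.014]
force: [-1.3, 0.0, -1.8]
opening: 0.0006
gripper_force: 0.0
```

View pics/c1.png

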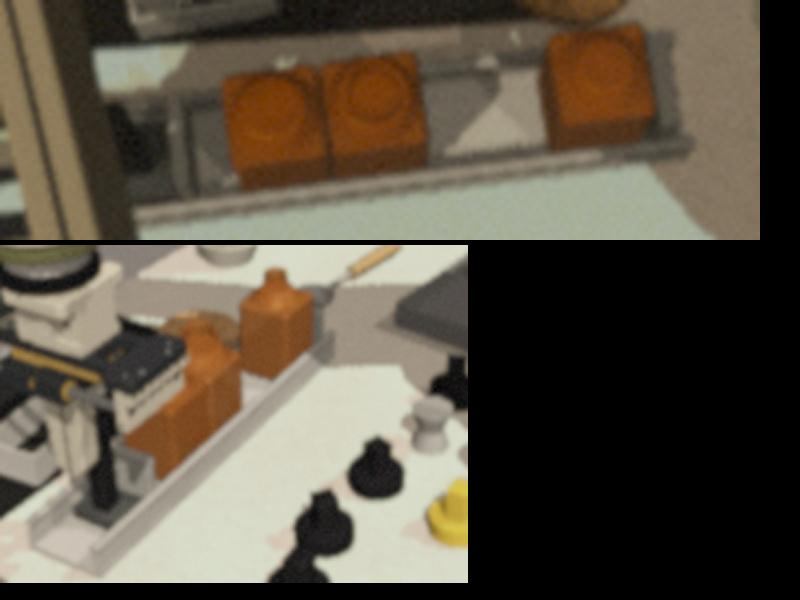

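Bottle 1 has slid against bottle 2 and all three are still upright. The jaw has not moved, so I will push the post from behind with the closed fingers.

```bash
python3 -m jog '0 -0.01 0.005 0 0;0 -0.01 0 0 0;0 -0.01 0 0 0;0 -0.01 0 0 0;0 -0.01 0 0 0;0 -0.01 0 0 0;0 -0.01 0 0 0;0 -0.01 0 0 0;0 -0.01 0 0 0;0 0 0 0 0'
python3 -m jog '0 -0.003 0 0 0;0 -0.003 0 0 0;0 -0.003 0 0 0;0 0 0 0 0'
python3 - <<'E'
from h import *
print(robot.read_state()['force'])
c=cam('top','t2.png')
a=cv2.resize(c['color'][160:220,215:405],None,fx=4,fy=4,interpolation=cv2.INTER_CUBIC)
cv2.imwrite('pics/c2.png',a[:,:,::-1])
E
```

```text
t: 5.8
tool_pos: [0.6681, 0.1236, 0.1727]
orientation: [2.149, 2.288, 0.003]
force: [0.0, 0.3, 0.3]
opening: 0.0007
gripper_force: 0.0
t: 6.13
tool_pos: [0.6679, 0.1173, 0.1719]
orientation: [2.148, 2.292, 0.003]
force: [0.0, 3.8, 2.9]
opening: 0.0005
gripper_force: 1.8
[0.01941541 3.80239949 2.87197503]
```

View pics/c2.png

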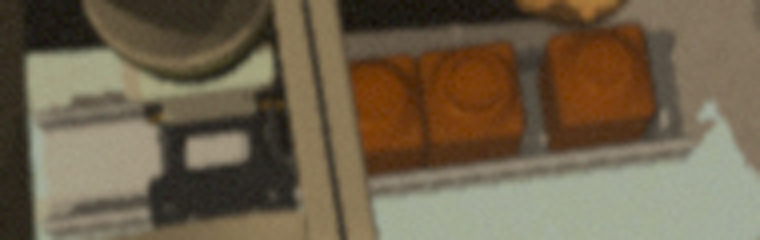

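The row has closed up to a gap of roughly 12 mm between bottles 2 and 3 (crop 525–545), so I push on.

```bash
for i in 1; do python3 -m jog '0 -0.004 0 0 0;0 -0.004 0 0 0;0 -0.004 0 0 0;0 0 0 0 0' | egrep 'tool_pos|force:'; done
python3 -m jog '0 -0.003 0 0 0;0 0 0 0 0'| egrep 'tool_pos|force:'
python3 -m jog '0 -0.003 0 0 0;0 0 0 0 0'| egrep 'tool_pos|force:'
python3 -m jog '0 -0.002 0 0 0;0 0 0 0 0'| egrep 'tool_pos|force:'
python3 -m jog '0 -0.002 0 0 0;0 0 0 0 0'| egrep 'tool_pos|force:'
```

```text
tool_pos: [0.6685, 0.1051, 0.1714]
force: [2.1, 3.5, 2.3]
gripper_force: 1.6
tool_pos: [0.6687, 0.1024, 0.1713]
force: [0.7, 4.2, 4.2]
gripper_force: 2.1
tool_pos: [0.6688, 0.0995, 0.1712]
force: [-0.4, 5.1, 3.5]
gripper_force: 2.2
tool_pos: [0.6689, 0.0977, 0.1712]
force: [0.5, 5.2, 3.9]
gripper_force: 2.8
tool_pos: [0.669, 0.0959, 0.1712]
force: [0.8, 5.8, 4.9]
gripper_force: 3.0
```

```bash
python3 -m jog '0 -0.002 0 0 0;0 0 0 0 0'| egrep 'tool_pos|^force:'
python3 -m jog '0 -0.002 0 0 0;0 0 0 0 0'| egrep 'tool_pos|^force:'
python3 -m jog '0 -0.002 0 0 0;0 0 0 0 0'| egrep 'tool_pos|^force:'
python3 -m jog '0 -0.002 0 0 0;0 0 0 0 0'| egrep 'tool_pos|^force:'
```

```text
tool_pos: [0.6691, 0.0941, 0.1712]
force: [-0.1, 7.3, 5.2]
tool_pos: [0.6692, 0.0939, 0.1713]
force: [0.6, 15.3, 4.1]
tool_pos: [0.6692, 0.0936, 0.1713]
force: [-0.4, 22.4, 4.2]
tool_pos: [0.6692, 0.0934, 0.1713]
force: [-0.7, 29.9, 4.0]
```

Pinched at 30 N. I hold it for a moment, then release and look at the necks and caps.

```bash
python3 -m jog '0 0 0 0 0;0 0 0 0 0;0 0 0 0 0;0 0.01 0 0 0;0 0.01 0 0 0;0.4 0 0 -0.03 0;0.4 0 0 -0.03 0;0.4 0 0 -0.03 0;0.4 0 0 -0.03 0;0.4 0 0 0 0' | egrep 'tool_pos|^force:'
python3 -m jog '0.4 -0.03 0 0 0;0.4 -0.03 0 0 0;0.4 -0.03 0 0 0;0.4 -0.03 0 0 0;0.4 0 0 0 0;0.4 0 0 0 0'| egrep 'tool_pos|^force:'
cat > look.py <<'E'
from h import *
import pickle,sys
c=cam('wrist',sys.argv[1]+'.png');pickle.dump(c,open(sys.argv[1]+'.pkl','wb'))
print(c['P'][:3,3])
E
python3 look.py n1
python3 -m jog '0.4 -0.03 0 0 0;0.4 -0.03 0 0 0;0.4 0 0 0 0;0.4 0 0 0 0'| egrep 'tool_pos|^force:'
python3 look.py n2
python3 -m jog '0.4 0.03 -0.025 0 0;0.4 0.03 -0.025 0 0;0.4 0.03 -0.025 0 0;0.4 0.01 -0.025 0 0;0.4 0 -0.025 0 0;0.4 0 -0.025 0 0;0.4 0 0 0 0;0.4 0 0 0 0'| egrep 'tool_pos|^force:'
python3 look.py c1
python3 - <<'E'
import cv2,numpy as np
a=cv2.imread('pics/n1.png')[80:250,170:470];b=cv2.imread('pics/n2.png')[80:250,170:470]
cv2.imwrite('pics/nn.png',np.vstack([cv2.resize(a,None,fx=1.75,fy=1.75),cv2.resize(b,None,fx=1.75,fy=1.75)]))
E
```

```text
tool_pos: [0.6704, 0.1068, 0.2988]
force: [0.6, 0.5, 1.0]
tool_pos: [0.6756, -0.015, 0.2898]
force: [-0.9, -0.8, 0.5]
[0.67205658 0.05732911 0.37170369]
tool_pos: [0.6797, -0.0728, 0.2903]
force: [-0.8, 0.6, 0.3]
[ 6.75928586e-01 -6.06166483e-04  3.72208332e-01]
tool_pos: [0.5229, 0.0192, 0.291]
force: [0.7, -0.4, -0.7]
[0.51873178 0.09133971 0.37295583]
```

View pics/nn.png

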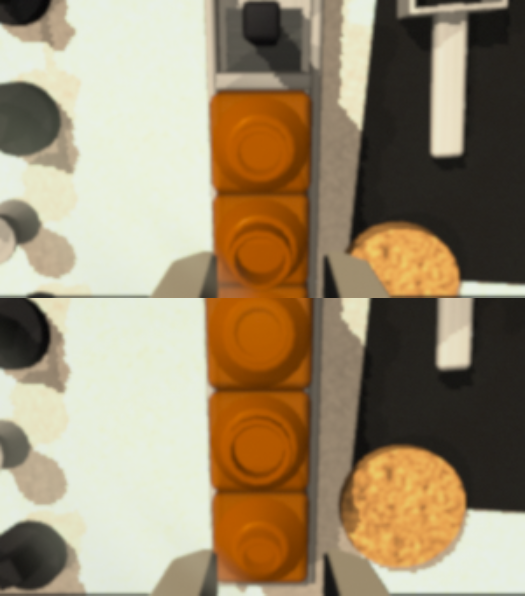

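View pics/c1.png

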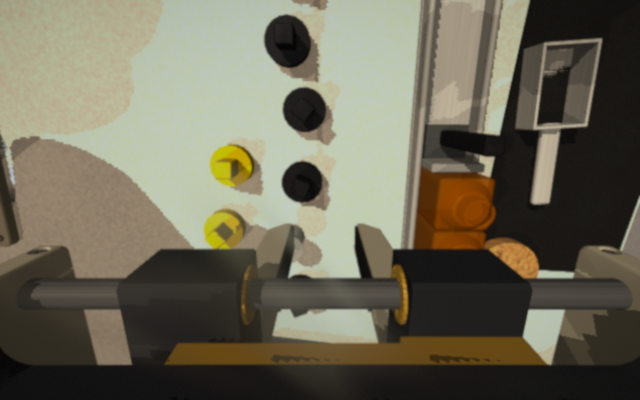

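The n1 and n2 crops show the three bottles in contact with each other, with necks near (265,148), (262,245) and (262,545). The c1 view shows caps at (287,40), (304,109), (301,181) and (301,293), with knobs turned various ways.

```bash
python3 - <<'E'
import cv2,numpy as np
n2=cv2.imread('pics/n2.png');n1=cv2.imread('pics/n1.png');c=cv2.imread('pics/c1.png')
def g(im,ga,m): return (np.clip(im.astype(float)/m,0,1)**ga*255).astype(np.uint8)
o=np.zeros((600,800,3),np.uint8)
a=cv2.resize(n2[80:250,285:355],None,fx=3.5,fy=3.5,interpolation=cv2.INTER_CUBIC);o[:595,:245]=g(a,0.8,200)
a=cv2.resize(n1[125:250,285:355],None,fx=3.5,fy=3.5,interpolation=cv2.INTER_CUBIC);o[:a.shape[0],255:500]=g(a,0.8,200)
a=cv2.resize(c[5:215,260:345],None,fx=2.8,fy=2.8,interpolation=cv2.INTER_CUBIC);o[:a.shape[0],510:510+a.shape[1]]=g(a,0.6,70)
cv2.imwrite('pics/m.png',o)
E
```

```text
(no output)
```

View pics/m.png

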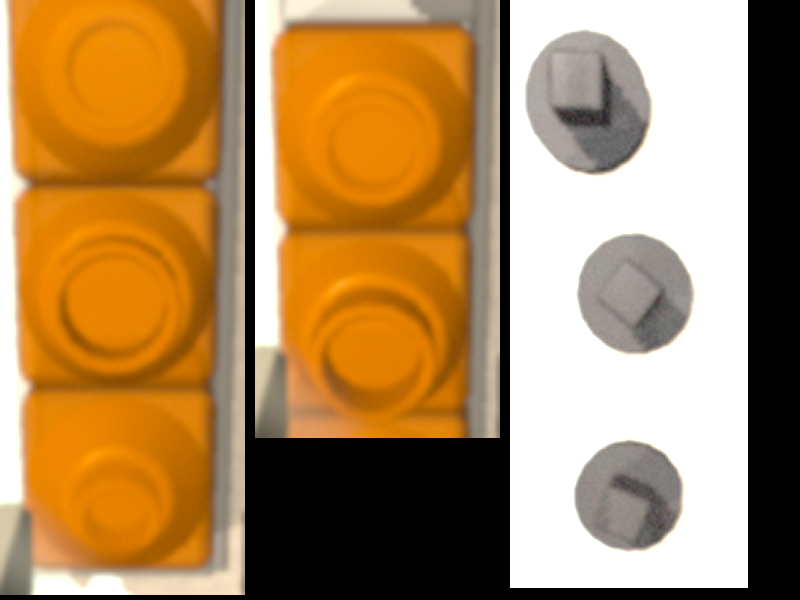

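The boosted crop shows rim outer widths that fit necks of about 30 mm (jaw end), 35 mm (middle) and 25 mm (stop end). The knobs read about 0°, 45° and 15–20° in the image. Next I fit centres by model.

```bash
cat > fit.py <<'E'
from h import *
import pickle
from scipy.optimize import minimize
np.set_printoptions(precision=4,suppress=True)
L=lambda n: pickle.load(open(n+'.pkl','rb'))
th=np.linspace(0,2*np.pi,90,endpoint=False)
def circ(c,x,y,z,r): return np.array([proj(c,(x+r*np.cos(t),y+r*np.sin(t),z)) for t in th])
def samp(g,p): return cv2.remap(g,p[:,0].astype(np.float32)[:,None],p[:,1].astype(np.float32)[:,None],cv2.INTER_LINEAR)[:,0]
def neck(c,x,y,z=.118,ds=(.025,.030,.035,.040),rng=.012):
    g=cv2.GaussianBlur(c['color'][:,:,1].astype(np.float32),(0,0),0.8); best=[]
    for D in ds:
        def f(v,D=D):
            s=0
            for r in (D/2,D/2-.004):
                d=samp(g,circ(c,v[0],v[1],z,r+.0008))-samp(g,circ(c,v[0],v[1],z,r-.0008))
                s+=np.mean(np.minimum(np.abs(d),12))
            return -s
        st=[(f((x+a,y+b)),x+a,y+b) for a in np.arange(-rng,rng+1e-6,.002) for b in np.arange(-rng,rng+1e-6,.002)]
        _,xx,yy=min(st)
        r=minimize(f,(xx,yy),method='Nelder-Mead',options=dict(initial_simplex=[(xx,yy),(xx+.001,yy),(xx,yy+.001)]))
        best.append((round(-r.fun,2),D,r.x))
    return sorted(best,key=lambda b:-b[0])
def capfit(c,x,y,z0=0.,thr=75,rng=.006):
    gray=cv2.cvtColor(c['color'],cv2.COLOR_RGB2GRAY)
    u,v=proj(c,(x,y,z0+.02)); H,W=gray.shape
    x0,x1,y0,y1=max(0,int(u)-50),min(W,int(u)+50),max(0,int(v)-50),min(H,int(v)+50)
    obs=(gray[y0:y1,x0:x1]<thr)
    n,lab,st,ce=cv2.connectedComponentsWithStats(obs.astype(np.uint8))
    k=1+np.argmin(np.hypot(*(ce[1:]-[u-x0,v-y0]).T)+1e3*(st[1:,4]<150)); obs=(lab==k)
    def sil(p):
        m=np.zeros((y1-y0,x1-x0),np.uint8)
        d=np.vstack([circ(c,p[0],p[1],z0,.026),circ(c,p[0],p[1],z0+.016,.026)])
        q=[(s*.01*np.cos(p[2])-t*.01*np.sin(p[2]),s*.01*np.sin(p[2])+t*.01*np.cos(p[2])) for s,t in [(1,1),(1,-1),(-1,-1),(-1,1)]]
        kb=np.array([proj(c,(p[0]+a,p[1]+b,z0+h)) for a,b in q for h in(.016,.046)])
        for P in (d,kb):
            hu=cv2.convexHull(((P-[x0,y0])*16).astype(np.float32))
            cv2.fillConvexPoly(m,hu.astype(np.int32),255,cv2.LINE_AA,4)
        return m/255.
    f=lambda p: np.abs(sil(p)-obs).sum()/obs.sum()
    best=None
    for yaw in np.radians([-30,0,30,60]):
        r=minimize(f,(x,y,yaw),method='Nelder-Mead',options=dict(initial_simplex=[(x,y,yaw),(x+.004,y,yaw),(x,y+.004,yaw),(x,y,yaw+.3)],xatol=1e-5))
        if best is None or r.fun<best.fun: best=r
    return best.x[:2],np.degrees(best.x[2])%90,best.fun
E
python3 - <<'E'
from fit import *
n1,n2,c1=L('n1'),L('n2'),L('c1')
for i,(x,y) in enumerate([(.672,.013),(.675,-.045),(.678,-.103)]):
    for nm,c in (('n1',n1),('n2',n2)):
        if (i==2 and nm=='n1'): continue
        print(i+1,nm,[(a,b,p) for a,b,p in neck(c,x,y)[:2]])
for x,y in [(.471,.168),(.495,.095),(.495,.006)]: print('cap c1',capfit(c1,x,y))
m=lambda X,Y:(260+(X-510)/2.8,5+Y/2.8)
for uv in [(287,40),(304,109),(301,181)]: print(at_z(c1,uv,.012))
for k in [[(554,52),(602,52),(602,108),(552,108)],[(630,262),(662,292),(632,325),(600,295)],[(612,485),(650,500),(640,540),(603,530)]]:
    P=np.array([at_z(c1,m(*q),.046)[:2] for q in k]); e=np.diff(np.vstack([P,P[:1]]),axis=0)
    print('knob',P.mean(0),np.linalg.norm(e,axis=1),np.degrees(np.arctan2(e[:,1],e[:,0]))%90)
# post top & rack walls for direction
E
```

```text
1 n1 [(np.float64(11.32), 0.04, array([0.6802, 0.0256])), (np.float64(10.18), 0.035, array([0.684 , 0.0069]))]
1 n2 [(np.float64(12.17), 0.04, array([0.6594, 0.0207])), (np.float64(11.17), 0.035, array([0.684 , 0.0003]))]
2 n1 [(np.float64(15.23), 0.04, array([ 0.6733, -0.0451])), (np.float64(14.95), 0.035, array([ 0.6743, -0.0396]))]
2 n2 [(np.float64(15.52), 0.04, array([ 0.6729, -0.0437])), (np.float64(15.0), 0.035, array([ 0.675 , -0.0442]))]
3 n2 [(np.float64(12.91), 0.04, array([ 0.6731, -0.1029])), (np.float64(12.41), 0.035, array([ 0.6749, -0.1052]))]
cap c1 (array([0.4731, 0.1664]), np.float64(61.269323775705125), np.float64(0.11893181937654418))
cap c1 (array([0.4965, 0.0936]), np.float64(54.860621629324214), np.float64(0.15015472763881568))
cap c1 (array([0.4971, 0.0048]), np.float64(60.81583379362971), np.float64(0.1563432076741311))
[0.4724 0.169  0.012 ]
[0.4951 0.096  0.012 ]
[0.4955 0.0078 0.012 ]
knob [0.4737 0.1673] [0.0172 0.0182 0.0182 0.0183] [ 3.8606  2.1524  3.8528 88.9572]
knob [0.4965 0.0946] [0.0164 0.0171 0.0166 0.0169] [51.6087 50.088  51.0447 49.5152]
knob [0.4987 0.0067] [0.0168 0.0178 0.016  0.0196] [71.6194 79.4354 78.002  81.3527]
```

```bash
python3 - <<'E'
from fit import *
n1,n2,c1=L('n1'),L('n2'),L('c1')
for i,(x,y,D) in enumerate([(.671,.0137,.03),(.675,-.0443,.035),(.679,-.102,.025)]):
    for nm,c in (('n1',n1),('n2',n2)):
        if (i==2 and nm=='n1'): continue
        print(i+1,nm,[(a,b,p) for a,b,p in neck(c,x,y,ds=(D,),rng=.004)])
u=lambda X,Y:(285+X/3.5,80+Y/3.5); w=lambda X,Y:(285+(X-255)/3.5,125+Y/3.5)
print(at_z(n2,u(125,70),.118),at_z(n1,w(376,141),.118),'b2',at_z(n2,u(118,303),.118),'b3',at_z(n2,u(120,502),.118))
print('tri b1',tri([(n2,u(125,70)),(n1,w(376,141))]),'b2',tri([(n2,u(118,303)),(n1,w(374,357))]))
g=cv2.cvtColor(c1['color'],cv2.COLOR_RGB2GRAY)
for t in (40,60,75,90,110): print(t,[capfit(c1,x,y,thr=t) for x,y in [(.471,.168),(.497,.095),(.497,.006)]])
E
```

```text
1 n1 [(np.float64(9.64), 0.03, array([0.6711, 0.0143]))]
1 n2 [(np.float64(10.53), 0.03, array([0.672 , 0.0094]))]
2 n1 [(np.float64(14.93), 0.035, array([ 0.6744, -0.0395]))]
2 n2 [(np.float64(15.0), 0.035, array([ 0.675 , -0.0442]))]
3 n2 [(np.float64(8.77), 0.025, array([ 0.6802, -0.1049]))]
[0.6725 0.0107 0.118 ] [0.6706 0.0136 0.118 ] b2 [ 0.6741 -0.0454  0.118 ] b3 [ 0.6778 -0.099   0.118 ]
tri b1 (array([0.6714, 0.0113, 0.1044]), [np.float64(0.0008804020500856312), np.float64(0.0008804020500855146)]) b2 (array([ 0.6737, -0.046 ,  0.1146]), [np.float64(0.00032677098865967446), np.float64(0.00032677098865954344)])
40 [(array([0.4733, 0.1653]), np.float64(56.1846349978629), np.float64(0.2244191017597375)), (array([0.4961, 0.0924]), np.float64(68.79682716439729), np.float64(0.245872071675112)), (array([0.4973, 0.0034]), np.float64(55.455045825656335), np.float64(0.25332314744079454))]
60 [(array([0.4728, 0.1659]), np.float64(65.54054411231941), np.float64(0.1501716092290036)), (array([0.4955, 0.093 ]), np.float64(62.36859072630928), np.float64(0.18044766384968708)), (array([0.4965
[... 208 characters left out ...]
4(61.382452688983946), np.float64(0.14981148903393196)), (array([0.4971, 0.0048]), np.float64(66.0884095482685), np.float64(0.15658419792498005))]
90 [(array([0.4735, 0.1668]), np.float64(62.16886038889804), np.float64(0.08985871720951155)), (array([0.4956, 0.0936]), np.float64(71.17981068180688), np.float64(0.11452394041728839)), (array([0.4973, 0.0053]), np.float64(69.7782409715107), np.float64(0.11525975493963918))]
110 [(array([0.4745, 0.1666]), np.float64(40.59704608318901), np.float64(0.18640489865980062)), (array([0.4968, 0.0942]), np.float64(70.54111822744514), np.float64(0.09338704019547363)), (array([0.498 , 0.0055]), np.float64(63.09051204072206), np.float64(0.11350193923723337))]
```

```bash
python3 -m jog '0.4 0.0377 -0.010 0 0;0.4 0.0377 -0.010 0 0;0.4 0.0377 -0.010 0 0;0.4 0.0377 -0.010 0 0;0.4 0 0 0 0;0.4 0 0 0 0'| egrep 'tool_pos|^force:|orient'
python3 look.py a1
python3 - <<'E'
from fit import *
c=L('a1')
for t in (75,90,100): print(capfit(c,.473,.167,thr=t))
E
```

```text
tool_pos: [0.4742, 0.1679, 0.291]
orientation: [2.143, 2.297, 0.001]
force: [0.9, -0.3, 0.2]
[0.469915   0.24003008 0.372938  ]
(array([0.4728, 0.1669]), np.float64(64.84662475941727), np.float64(0.11972636032224673))
(array([0.4737, 0.1668]), np.float64(67.05720238467285), np.float64(0.07095150240986256))
(array([0.4747, 0.1663]), np.float64(60.719176207149886), np.float64(0.1524873597237637))
```

```bash
python3 -m jog '0.4 0 0 0.037 0;0.4 0 0 0.037 0;0.4 0 0 0.037 0;0.4 0 0 0.037 0;0.4 0 0 0.025 0;0.4 0 0 0.013 0;0.4 0 0 0 0;0.4 0 0 0 0' 10
python3 -m jog '0 0 0 0 0;0 0 0 0 0;0 0 0 0 0;0 0 0 0 0;0 0 0 0 0;0 0 0 0 0;0.4 0 0 0 0;0.4 0 0 0 0;0.4 0 0 0 0;0.4 0 0 0 0'
python3 -m jog '0.4 0 0 0 7;0.4 0 0 0 7;0.4 0 0 0 7;0.4 0 0 0 7;0.4 0 0 0 7;0.4 0 0 0 7;0.4 0 0 0 7;0.4 0 0 0 7;0.4 0 0 0 7;0.4 0 0 0 7'|grep tool_pos
python3 -m jog '0.4 0 0 0 7;0.4 0 0 0 7;0.4 0 0 0 6;0 0 0 0 0;0 0 0 0 0;0 0 0 0 0;0 0 0 0 0;0 0 0 0 0;0 0 0 0 0' 30
```

```text
t: 11.55
tool_pos: [0.4747, 0.164, 0.1039]
orientation: [-2.151, -2.289, 0.002]
force: [-0.3, 0.8, -0.5]
opening: 0.0371
gripper_force: 0.0
t: 12.38
tool_pos: [0.4739, 0.1656, 0.1046]
orientation: [-2.148, -2.292, 0.0]
force: [0.1, -0.5, 0.7]
opening: 0.0363
gripper_force: 0.0
tool_pos: [0.474, 0.1655, 0.1047]
t: 13.97
tool_pos: [0.474, 0.1655, 0.1047]
orientation: [-3.14, -0.103, 0.0]
force: [-0.0, -0.3, -0.6]
opening: 0.02
gripper_force: 30.0
```

```bash
python3 -m jog '0 0 0 -0.0375 0;0 0 0 -0.0375 0;0 0 0 -0.0375 0;0 0 0 -0.0375 0;0 0 0 0 0'|grep tool_pos
python3 -m jog '0 0.0267 0.0236 0 0;0 0.0267 0.0236 0 0;0 0.0267 0.0236 0 0;0 0.0267 0.0236 0 0;0 0.0267 0.0236 0 0;0 0.0267 0.0236 0 0;0 0.0267 0.0236 0 0;0 0 0 0 0;0 0 0 0 0;0 0 0 0 0'
```

```text
tool_pos: [0.4775, 0.1663, 0.2638]
t: 15.22
tool_pos: [0.6709, 0.0128, 0.2538]
orientation: [-3.139, -0.101, 0.002]
force: [-0.8, 0.3, -1.0]
opening: 0.0197
gripper_force: 30.0
```

```bash
python3 -m jog '0 0 0 0.015 0;0 0 0 0.013 0;0 0 0 0 0;0 0 0 0 0'|egrep 'tool_pos|^force'
for i in 1; do python3 -m jog '0 0 0 0.002 0;0 0 0 0 0;0 0 0 0 0'|egrep 'tool_pos|^force'
python3 -m jog '0 0 0 0.002 0;0 0 0 0 0;0 0 0 0 0'|egrep 'tool_pos|^force'
python3 -m jog '0 0 0 0.002 0;0 0 0 0 0;0 0 0 0 0'|egrep 'tool_pos|^force'; done
```

```text
tool_pos: [0.6699, 0.0135, 0.2255]
force: [-0.4, -0.9, 0.3]
tool_pos: [0.6714, 0.0128, 0.2255]
force: [-0.4, -0.4, -0.4]
tool_pos: [0.6712, 0.0127, 0.2228]
force: [0.5, 1.1, 0.9]
tool_pos: [0.672, 0.0127, 0.2228]
force: [-2.4, 0.4, 8.0]
```

```bash
python3 -m jog '0 0.001 0 0.0005 0;0 0 0.001 0 0;0 -0.001 0 0 0;0 -0.001 0 0 0;0 0 -0.001 0 0;0 0 -0.001 0 0;0 0.001 0 0 0;0 0.001 0 0 0;0 -0.001 0.001 0 0;0 0 0 0 0'|egrep 'tool_pos|^force'
```

```text
tool_pos: [0.6723, 0.0127, 0.2228]
force: [-2.8, -0.3, 9.5]
```

```bash
python3 -m jog '0 0 0 -0.015 0;0 0 0.029 0 0;0 0 0.029 0 0;0 0 0 0.008 0;0 0 0 0 0;0 0 0 0 0'|egrep 'tool_pos|^force'
python3 -m jog '0 0 0 0.004 0;0 0 0 0 0;0 0 0 0 0'|egrep 'tool_pos|^force'
python3 -m jog '0 0 0 0.003 0;0 0 0 0 0;0 0 0 0 0'|egrep 'tool_pos|^force'
python3 -m jog '0 0.001 0 0 0;0 0 0.001 0 0;0 -0.001 0 0 0;0 -0.001 0 0 0;0 0 -0.001 0 0;0 0 -0.001 0 0;0 0.001 0 0 0;0 0.001 0 0 0;0 -0.001 0.001 0 0;0 0 0 0 0'|egrep 'tool_pos|^force'
```

```text
tool_pos: [0.6745, -0.045, 0.2263]
force: [0.2, -0.3, -0.3]
tool_pos: [0.6749, -0.0443, 0.2232]
force: [0.0, 0.8, 0.2]
tool_pos: [0.6756, -0.0444, 0.2227]
force: [-3.0, 1.1, 10.9]
tool_pos: [0.6757, -0.0449, 0.2226]
force: [-3.0, -0.0, 9.2]
```

Not bottle 2 either, so on to bottle 3.

```bash
python3 -m jog '0 0 0 -0.015 0;0 0 0.029 0 0;0 0 0.029 0 0;0 0 0 0.008 0;0 0 0 0 0;0 0 0 0 0'|egrep 'tool_pos|^force'
python3 -m jog '0 0 0 0.004 0;0 0 0 0 0;0 0 0 0 0'|egrep 'tool_pos|^force'
python3 -m jog '0 0 0 0.003 0;0 0 0 0 0;0 0 0 0 0'|egrep 'tool_pos|^force'
python3 -m jog '0 0.001 0 0 0;0 0 0.001 0 0;0 -0.001 0 0 0;0 -0.001 0 0 0;0 0 -0.001 0 0;0 0 -0.001 0 0;0 0.001 0 0 0;0 0.001 0 0 0;0 -0.001 0.001 0 0;0 0 0 0 0'|egrep 'tool_pos|^force'
```

```text
tool_pos: [0.6782, -0.1025, 0.2262]
force: [-0.6, 0.4, -1.8]
tool_pos: [0.6787, -0.102, 0.2232]
force: [-0.8, 0.0, 0.0]
tool_pos: [0.6794, -0.1023, 0.2227]
force: [-3.2, 1.5, 10.2]
tool_pos: [0.6796, -0.1024, 0.2228]
force: [-1.3, 2.2, 9.0]
```

No fit in three tries, so this cap goes into the box for now (it can be retrieved). With empty fingers I will then re-measure the necks from directly above.

```bash
python3 -m jog '0 0 0 -0.03 0;0 -0.0161 0.0312 0 0;0 -0.0161 0.0312 0 0;0 -0.0161 0.0312 0 0;0 -0.0161 0.0312 0 0;0 -0.0161 0.0312 0 0;0 -0.0161 0.0312 0 0;0 -0.0161 0.0312 0 0;0 -0.0161 0.0312 0 0;0 0 0 0 0'|egrep 'tool_pos|^force'
python3 -m jog '0 0 0 0.035 0;0 0 0 0.035 0;0 0 0 0.03 0;0 0 0 0.03 0;0 0 0 0 0;0 0 0 0 0'|egrep 'tool_pos|^force'
```

```text
tool_pos: [0.5633, -0.366, 0.2503]
force: [0.7, 0.6, -0.1]
tool_pos: [0.5652, -0.3589, 0.1182]
force: [0.4, 0.1, -0.6]
```

```bash
python3 -m jog '0 0 0 0.007 0;0 0 0 0 0;0.4 0 0 0 0;0.4 0 0 0 0;0.4 0 0 0 0;0.4 0 0 0 0;0.4 0 0 -0.035 0;0.4 0 0 -0.035 0;0.4 0 0 -0.035 0;0.4 0 0 -0.035 0'|egrep 'tool_pos|^force'
python3 -m jog '0.4 0.0155 -0.0325 -0.005 0;0.4 0.0155 -0.0325 -0.005 0;0.4 0.0155 -0.0325 -0.005 0;0.4 0.0155 -0.0325 -0.005 0;0.4 0.0155 -0.0325 -0.005 0;0.4 0.0155 -0.0325 -0.005 0;0.4 0.0155 -0.0325 -0.005 0;0.4 0.0155 -0.0325 -0.005 0;0.4 0 0 0 0;0.4 0 0 0 0'|egrep 'tool_pos|^force|orient'
python3 look.py d3
python3 -m jog '0.4 0 -0.029 0 0;0.4 0 -0.029 0 0;0.4 0 0 0 0;0.4 0 0 0 0'|egrep 'tool_pos'
python3 look.py d2
python3 -m jog '0.4 0 -0.029 0 0;0.4 0 -0.029 0 0;0.4 0 0 0 0;0.4 0 0 0 0'|egrep 'tool_pos'
python3 look.py d1
python3 - <<'E'
from fit import *
o=np.zeros((420,780,3),np.uint8)
for i,(n,p) in enumerate([('d1',(.671,.0129)),('d2',(.6745,-.0451)),('d3',(.678,-.103))]):
    c=L(n);u=proj(c,(*p,.118));x,y=int(u[0]),int(u[1]);print(n,u,c['P'][:3,3])
    a=cv2.resize(c['color'][y-52:y+53,x-32:x+33],(260,420),interpolation=cv2.INTER_CUBIC);o[:,i*260:(i+1)*260]=(np.clip(a/200.,0,1)**.8*255)
    print(x-32,y-52)
cv2.imwrite('pics/ddd.png',o[:,:,::-1])
E
```

```text
tool_pos: [0.566, -0.3604, 0.255]
force: [-0.3, -0.5, -0.0]
tool_pos: [0.6739, -0.0909, 0.2939]
orientation: [3.14, 0.107, 0.002]
force: [0.7, -1.5, -0.2]
[ 0.74755699 -0.08666507  0.37593875]
tool_pos: [0.669, -0.0355, 0.2931]
[ 0.74283566 -0.03147979  0.3749768 ]
tool_pos: [0.6657, 0.0222, 0.2932]
[0.73943427 0.0261643  0.3750841 ]
d1 [333.2384 192.808 ] [0.7394 0.0262 0.3751]
301 140
d2 [333.6629 192.6668] [ 0.7428 -0.0315  0.375 ]
301 140
d3 [336.2245 194.3557] [ 0.7476 -0.0867  0.3759]
304 142
```

View pics/ddd.png

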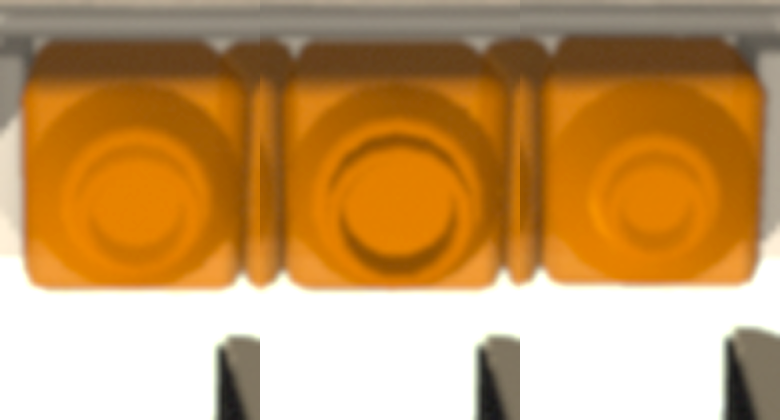

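The view shows rims centred near (136,199), (398,205) and (653,200) in the crop. That puts the necks about 1–2 mm further towards −y than where I tried. Combining both tool yaws cancels the camera bias, and I check it against a numeric fit.

```bash
python3 - <<'E'
from fit import *
for n,p in [('d1',(.674,.0113)),('d2',(.676,-.0468)),('d3',(.680,-.104)),('n1',(.6715,.0115)),('n2',(.6715,.0115)),('n2',(.6745,-.045)),('n2',(.6785,-.103))]:
    print(n,[(float(a),b,q) for a,b,q in neck(L(n),*p,ds=(.025,.03,.035,.04),rng=.003)])
s=robot.read_state()['tool_pos'];print(s)
E
```

```text
d1 [(12.37, 0.04, array([0.6701, 0.0118])), (9.7, 0.035, array([0.6732, 0.0123])), (8.99, 0.03, array([0.6753, 0.0107])), (7.16, 0.025, array([0.6749, 0.0077]))]
d2 [(17.42, 0.04, array([ 0.6733, -0.0473])), (17.32, 0.035, array([ 0.6768, -0.0475])), (16.82, 0.03, array([ 0.6748, -0.0463])), (12.09, 0.025, array([ 0.6716, -0.047 ]))]
d3 [(11.87, 0.04, array([ 0.6775, -0.1079])), (9.67, 0.03, array([ 0.6809, -0.1032])), (9.24, 0.035, array([ 0.679 , -0.1058])), (8.25, 0.025, array([ 0.681 , -0.1052]))]
n1 [(11.37, 0.035, array([0.6692, 0.0143])), (10.28, 0.04, array([0.6712, 0.0127])), (9.64, 0.03, array([0.6711, 0.0143])), (7.21, 0.025, array([0.6743, 0.0111]))]
n2 [(10.69, 0.035, array([0.6699, 0.0096])), (10.54, 0.03, array([0.6719, 0.0094])), (9.22, 0.04, array([0.6701, 0.0142])), (7.58, 0.025, array([0.6749, 0.0105]))]
n2 [(15.52, 0.04, array([ 0.6729, -0.0437])), (15.0, 0.035, array([ 0.675 , -0.0442])), (14.33, 0.03, array([ 0.6727, -0.0451])), (10.87, 0.025, array([ 0.6704, -0.0472]))]
n2 [(12.42, 0.035, array([ 0.675 , -0.1052])), (12.1, 0.04, array([ 0.6769, -0.1032])), (11.11, 0.03, array([ 0.6776, -0.1077])), (8.77, 0.025, array([ 0.6802, -0.1049]))]
[0.6657 0.0213 0.2931]
```

```bash
python3 -m jog '0.4 -0.0337 0.0012 0 0;0.4 -0.0337 0.0012 0 0;0.4 -0.0337 0.0012 0 0;0.4 -0.0337 0.0012 0 0;0.4 -0.0337 0.0012 0 5;0.4 0 0 0 5;0.4 0 0 0 5;0.4 0 0 0 0;0.4 0 0 0 0'|egrep 'tool_pos|orient'
python3 look.py e1
cat > seecap.py <<'E'
from fit import *
import sys
n=sys.argv[1];p=[float(a) for a in sys.argv[2:4]]
c=L(n);s=robot.read_state();o=s['orientation'];yaw=2*np.arctan2(o[1],o[0])
x=np.array([np.cos(yaw),np.sin(yaw)]);y=np.array([np.sin(yaw),-np.cos(yaw)])
q,_,f=capfit(c,*p,thr=90);q=q-.0015*x+.0004*y; d=q-s['tool_pos'][:2]
print('tool',s['tool_pos'],'yaw',np.degrees(yaw)%360,'cap',q,f,'move tool x,y',d@x,d@y)
E
python3 seecap.py e1 .498 .004
```

```text
tool_pos: [0.4981, 0.0045, 0.2936]
orientation: [3.126, -0.308, 0.001]
[ 0.57057031 -0.01047502  0.37553635]
tool [0.4983 0.0048 0.2934] yaw 348.78823509178386 cap [0.4956 0.0065] 0.11651226821217238 move tool x,y -0.0029353562190008496 -0.0011979287958847383
```

```bash
python3 -m jog '0.4 -0.0015 -0.0012 0.037 0;0.4 0 0 0.037 0;0.4 0 0 0.037 0;0.4 0 0 0.037 0;0.4 0 0 0.027 0;0.4 0 0 0.0135 0;0.4 0 0 0 0;0.4 0 0 0 0' 10 |egrep 'tool_pos|^force'
python3 -m jog '0 0 0 0 0;0 0 0 0 0;0 0 0 0 0;0 0 0 0 0;0 0 0 0 0;0 0 0 0 0;0.4 0 0 0 0;0.4 0 0 0 0;0.4 0 0 0 0;0.4 0 0 0 0'|egrep 'tool_pos|^force'
python3 -m jog '0.4 0 0 0 -7;0.4 0 0 0 -7;0.4 0 0 0 -7;0.4 0 0 0 -7;0.4 0 0 0 -7;0.4 0 0 0 -7;0.4 0 0 0 -7;0.4 0 0 0 -7;0.4 0 0 0 -7;0.4 0 0 0 -7'|grep tool_pos
python3 -m jog '0.4 0 0 0 -7;0.4 0 0 0 -7;0.4 0 0 0 -6;0 0 0 0 0;0 0 0 0 0;0 0 0 0 0;0 0 0 0 0;0 0 0 0 0;0 0 0 0 0' 30
```

```text
tool_pos: [0.4967, 0.007, 0.1038]
force: [-0.5, 0.4, -0.2]
tool_pos: [0.4967, 0.0074, 0.1047]
force: [0.1, 0.2, -0.2]
tool_pos: [0.4967, 0.0074, 0.1047]
t: 28.5
tool_pos: [0.4967, 0.0074, 0.1047]
orientation: [-2.43, -1.991, 0.0]
force: [0.3, 0.5, 0.1]
opening: 0.0201
gripper_force: 28.6
```

```bash
python3 -m jog '0 0 0 -0.0375 0;0 0 0 -0.0375 0;0 0 0 -0.0375 0;0 0 0 -0.0375 0;0 0.0076 0.0342 0 0;0 0.0076 0.0342 0 0;0 0.0076 0.0342 0 0;0 0.0076 0.0342 0 0;0 0.0076 0.0342 0 0;0 0 0 0 0'|grep tool_pos
python3 -m jog '0 0 0 0.014 0;0 0 0 0.014 0;0 0 0 0 0;0 0 0 0 0;0 0 0 0 0'|egrep 'tool_pos|^force'
python3 -m jog '0 0 0 0.003 0;0 0 0 0 0;0 0 0 0 0'|egrep 'tool_pos|^force'
python3 -m jog '0 0 0 0.002 0;0 0 0 0 0;0 0 0 0 0'|egrep 'tool_pos|^force'
python3 -m jog '0 0 0 0.002 0;0 0 0 0 0;0 0 0 0 0'|egrep 'tool_pos|^force'
```

```text
tool_pos: [0.6755, 0.0111, 0.2504]
tool_pos: [0.671, 0.0111, 0.2271]
force: [0.7, 1.0, 0.0]
tool_pos: [0.6717, 0.0111, 0.2241]
force: [-0.3, 0.5, -0.3]
tool_pos: [0.6722, 0.0111, 0.2224]
force: [1.2, -0.1, 3.6]
tool_pos: [0.6726, 0.0111, 0.2224]
force: [-4.0, -0.7, 13.0]
```

```bash
python3 -m jog '0 0.0015 0 -0.0015 0;0 0 0.0015 0 0;0 -0.0015 0 0 0;0 -0.0015 0 0 0;0 0 -0.0015 0 0;0 0 -0.0015 0 0;0 0.0015 0 0 0;0 0.0015 0 0 0;0 -0.0015 0.0015 0 0;0 0 0 0 0'|egrep 'tool_pos|^force'
python3 -m jog '0 0 0 -0.015 0;0 -0.0282 0.0069 0 0;0 -0.0282 0.0069 0 0;0 0 0 0.008 0;0 0 0 0 0;0 0 0 0 0'|egrep 'tool_pos|^force'
python3 -m jog '0 0 0 0.004 0;0 0 0 0 0;0 0 0 0 0'|egrep 'tool_pos|^force'
python3 -m jog '0 0 0 0.003 0;0 0 0 0 0;0 0 0 0 0'|egrep 'tool_pos|^force'
python3 -m jog '0 0 0 0.001 0;0 0 0 0 0;0 0 0 0 0'|egrep 'tool_pos|^force'
```

```text
tool_pos: [0.673, 0.0106, 0.2225]
force: [2.2, -1.3, 6.1]
tool_pos: [0.6735, -0.0467, 0.2265]
force: [0.6, 0.4, -0.1]
tool_pos: [0.6742, -0.0459, 0.2238]
force: [-0.7, 0.0, 0.1]
tool_pos: [0.6749, -0.0464, 0.2224]
force: [-0.2, 1.5, 5.3]
tool_pos: [0.6751, -0.0465, 0.2224]
force: [-2.8, 1.6, 10.4]
```

```bash
python3 -m jog '0 0.0015 0 -0.0012 0;0 0 0.0015 0 0;0 -0.0015 0 0 0;0 -0.0015 0 0 0;0 0 -0.0015 0 0;0 0 -0.0015 0 0;0 0.0015 0 0 0;0 0.0015 0 0 0;0 -0.0015 0.0015 0 0;0 0 0 0 0'|egrep 'tool_pos|^force'
python3 -m jog '0 0 0 -0.015 0;0 -0.0277 0.0078 0 0;0 -0.0277 0.0078 0 0;0 0 0 0.008 0;0 0 0 0 0;0 0 0 0 0'|egrep 'tool_pos|^force'
python3 -m jog '0 0 0 0.004 0;0 0 0 0 0;0 0 0 0 0'|egrep 'tool_pos|^force'
python3 -m jog '0 0 0 0.003 0;0 0 0 0 0;0 0 0 0 0'|egrep 'tool_pos|^force'
python3 -m jog '0 0 0 0.001 0;0 0 0 0 0;0 0 0 0 0'|egrep 'tool_pos|^force'
```

```text
tool_pos: [0.6747, -0.0464, 0.2224]
force: [-0.9, 2.6, 7.3]
tool_pos: [0.678, -0.104, 0.2267]
force: [0.7, 0.2, -0.6]
tool_pos: [0.6786, -0.1033, 0.224]
force: [0.7, 0.6, 0.2]
tool_pos: [0.6793, -0.1039, 0.2224]
force: [0.5, 1.1, 4.1]
tool_pos: [0.6794, -0.1039, 0.2223]
force: [-1.8, 1.2, 8.6]
```

```bash
python3 -m jog '0 0.0015 0 -0.0008 0;0 0 0.0015 0 0;0 -0.0015 0 0 0;0 -0.0015 0 0 0;0 0 -0.0015 0 0;0 0 -0.0015 0 0;0 0.0015 0 0 0;0 0.0015 0 0 0;0 -0.0015 0.0015 0 0;0 0 0 0 0'|egrep 'tool_pos|^force'
python3 - <<'E'
from fit import *
c=cam('top','t3.png');s=cam('side','s3.png')
a=cv2.resize(c['color'][160:270,215:435],None,fx=3,fy=3,interpolation=cv2.INTER_CUBIC)
b=cv2.resize(s['color'][150:240,270:380],None,fx=3,fy=3,interpolation=cv2.INTER_CUBIC)
o=np.zeros((600,680,3),np.uint8);o[:330,:660]=a;o[330:600,:330]=b
cv2.imwrite('pics/c3.png',o[:,:,::-1])
E
```

```text
tool_pos: [0.6794, -0.1038, 0.2223]
force: [-0.6, 1.3, 8.7]
```

View pics/c3.png

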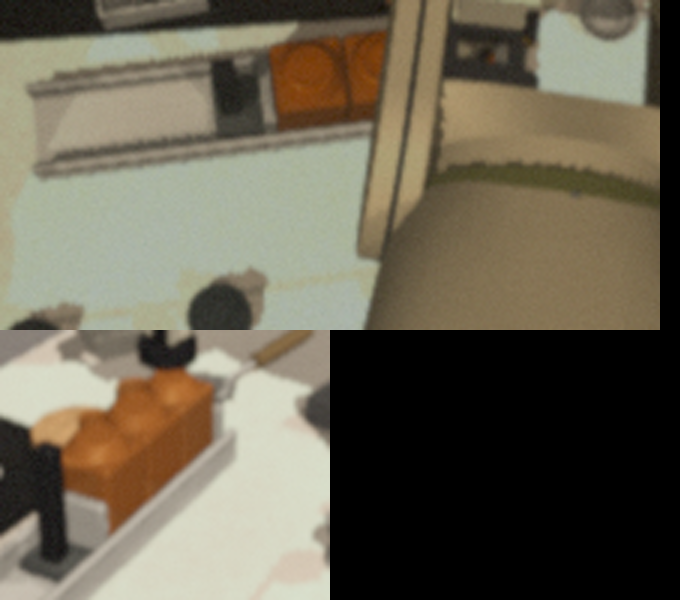

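The picture suggests the held cap (crop 167,350) may be left of where bottle 3's neck should be, so I check that numerically by projection.

```bash
python3 - <<'E'
from fit import *
s=cam('side'); f=lambda p:((proj(s,p)-[270,150])*3+[0,330]).round(1)
for p in [(.672,.011),(.6745,-.047),(.679,-.104)]: print('rim',f((*p,.118)),'shoulder',f((*p,.09)),'base',f((*p,.006)))
print('capdisc',f((.679,-.104,.118)),f((.679,-.104,.134)))
g=cv2.cvtColor(s['color'],cv2.COLOR_RGB2GRAY)
for v in range(150,170): print(v,' '.join('%3d'%a for a in g[v,305:345]))
E
```

```text
rim [ 92.5 412.2] shoulder [ 94.  442.6] base [ 98.4 528.9]
rim [132.8 382.6] shoulder [133.7 412.2] base [136.3 496.6]
rim [167.4 355.2] shoulder [167.9 384.1] base [169.  466.4]
capdisc [167.4 355.2] [167.2 338.3]
150 109 113 117 118 118 120 121 119 122 121 120 114 110 118 126 101  55  30  20  33  76 121 144 152 159 167 168 158 134 128 141 148 150 151 151 152 150 151 150 152
151 112 112 120 120 122 119 121 118 117 114 107  95  77  85 102  87  51  29  23  33  73 122 145 151 157 162 158 140 119 106 126 144 151 152 151 150 150 149 150 152
152 112 114 117 117 118 115 111 112 108 106  94  77  55  47  63  49  34  19  20  34  77 121 145 147 145 140 127 103  74  74 109 141 150 152 149 150 150 149 150 149
153 112 114 111 110 110 109 108 105 106 102  86  57  41  32  32  33  31  22  24  35  74 119 135 133 117  99  75  52  34  50  96 139 151 151 151 152 150 150 149 150
154 109 111 110 109 109 107 108 106 104 101  80  48  33  33  26  27  28  22  20  27  63 101 114 103  77  54  40  34  24  41  91 136 149 151 148 149 152 150 151 148
155 111 109 110 109 109 107 106 104 107  99  80  52  27  32  26 
[... 1695 characters left out ...]
 127 132 130 127 130 137 148 155 154 161 170
166 172 171 178 175 154 135 132 128 128 123 121 119 117 117 110 100 100 103 102 104 107 106 106 107 108 108 111 113 113 111 113 116 114 115 117 123 122 121 128 146
167 194 193 199 188 155 126 115 112 112 107 104 102  97  94  93  94  96 102 107 109 109 112 113 115 114 117 117 118 109 107 107 107 108 110 113 116 114 111 117 135
168 210 209 205 184 146 112 100 104 101 100  99  94  91  87  85  90 100 102 107 112 116 120 124 123 122 123 123 117 115 111 107 105 105 110 110 111 108 110 114 134
169 214 213 204 173 128 102  98 101 102 100  96  94  88  87  81  87 100 102 108 112 117 124 129 128 127 126 126 122 113 112 108 109 109 109 110 104 103 110 125 142
```

Projection agrees with the commanded place. To settle neck sizes and centres by touch, I first put this cap in the box too. I then grip each neck lightly with the empty fingers: the opening gives its size and the TCP its centre.

```bash
python3 -m jog '0 0 0 -0.03 0;0 -0.0317 -0.0193 0 0;0 -0.0317 -0.0193 0 0;0 -0.0317 -0.0193 0 0;0 -0.0317 -0.0193 0 0;0 -0.0317 -0.0193 0 0;0 -0.0317 -0.0193 0 0;0 -0.0317 -0.0193 0 0;0 0 0 0 0;0 0 0 0 0'|egrep 'tool_pos|^force'
python3 -m jog '0 0 0 0.035 0;0 0 0 0.035 0;0 0 0 0.035 0;0 0 0 0.028 0;0 0 0 0 0;0 0 0 0 0'|egrep 'tool_pos|^force'
```

```text
tool_pos: [0.5014, -0.2966, 0.2506]
force: [-0.0, -0.0, -0.7]
tool_pos: [0.5023, -0.2934, 0.1163]
force: [0.1, 1.0, 0.3]
```

```bash
python3 -m jog '0 0 0 0.006 0;0 0 0 0 0;0.4 0 0 0 0;0.4 0 0 0 0;0.4 0 0 0 0;0.4 0 0 0 0;0.4 0 0 -0.035 0;0.4 0 0 -0.035 0;0.4 0 0 -0.035 0;0.4 0 0 -0.035 0' 3|egrep 'tool_pos|^force'
python3 -m jog '0.5 0.0316 0.0193 0 0;0.5 0.0316 0.0193 0 0;0.5 0.0316 0.0193 0 0;0.5 0.0316 0.0193 0 0;0.5 0.0316 0.0193 0 0;0.5 0.0316 0.0193 0 0;0.5 0.0316 0.0193 0 0;0.5 0 0 0 6;0.5 0 0 0 6;0.5 0 0 0 6'|egrep 'tool_pos|^force'
python3 -m jog '0.5 0 0 0 6;0.5 0 0 0 5.5;0.5 0 0 0.035 0;0.5 0 0 0.032 0;0.5 0 0 0 0;0.5 0 0 0 0'
```

```text
tool_pos: [0.5025, -0.2953, 0.254]
force: [1.2, -1.1, 0.2]
tool_pos: [0.6791, -0.1039, 0.252]
force: [0.2, -0.2, 0.4]
t: 39.15
tool_pos: [0.677, -0.1046, 0.1829]
orientation: [-2.853, -1.306, 0.007]
force: [0.4, -0.6, 0.8]
opening: 0.0466
gripper_force: 0.0
```

```bash
python3 -m jog '0 0 0 0 0;0 0 0 0 0;0 0 0 0 0;0 0 0 0 0;0 0 0 0 0;0 0 0 0 0;0 0 0 0 0' 6
```

```text
t: 39.73
tool_pos: [0.6788, -0.1032, 0.1882]
orientation: [-2.854, -1.308, -0.002]
force: [-8.6, 7.6, 10.2]
opening: 0.0249
gripper_force: 6.1
```

```bash
python3 -m jog '0.5 0 0 -0.003 0;0.5 0 0 -0.004 0;0.5 0 0 0 0;0.5 0 0 0 0;0 0 0 0 0;0 0 0 0 0;0 0 0 0 0;0 0 0 0 0;0 0 0 0 0;0 0 0 0 0' 4
python3 -m jog '0 0 0 0 0;0 0 0 0 0'
```

```text
t: 40.57
tool_pos: [0.6779, -0.1037, 0.1922]
orientation: [-2.853, -1.307, 0.002]
force: [-4.9, 4.9, 4.5]
opening: 0.0247
gripper_force: 4.0
t: 40.73
tool_pos: [0.6779, -0.1037, 0.1922]
orientation: [-2.853, -1.307, 0.002]
force: [-4.5, 5.1, 5.0]
opening: 0.0245
gripper_force: 4.0
```

```bash
python3 -m jog '0 0 -0.001 0 0;0 0 -0.001 0 0;0 0 0 0 0;0 0 0 0 0'
python3 -m jog '0 0.001 0 0 0;0 0 0 0 0;0 0 0 0 0' | egrep 'tool_pos|^force'
```

```text
t: 41.07
tool_pos: [0.677, -0.1035, 0.192]
orientation: [-2.856, -1.308, 0.001]
force: [-1.5, 1.7, -0.1]
opening: 0.0244
gripper_force: 4.0
tool_pos: [0.6778, -0.1032, 0.192]
force: [-0.5, -0.5, -1.2]
```

```bash
python3 -m jog '0.5 0 0 0 0;0.5 0 0 0 0;0.5 0 0 0 0;0.5 0 0 0 7;0.5 0 0 0 7;0.5 0 0 0 7;0.5 0 0 0 7;0.5 0 0 0 7;0.5 0 0 0 7;0.5 0 0 0 7'|grep tool_pos
python3 -m jog '0.5 0 0 0 7;0.5 0 0 0 7;0.5 0 0 0 7;0.5 0 0 0 7;0.5 0 0 0 7;0.5 0 0 0 6;0.5 0 0 0 7;0.5 0 0 0 0;0.5 0 0 0 0'|egrep 'tool_pos|^force'
python3 -m jog '0 0 0 0 0;0 0 0 0 0;0 0 0 0 0;0 0 0 0 0;0 0 0 0 0;0 0 0 0 0;0 0 0 0 0' 4
```

```text
tool_pos: [0.6779, -0.1029, 0.1924]
tool_pos: [0.6779, -0.1029, 0.1924]
force: [0.6, 0.4, 0.7]
t: 43.48
tool_pos: [0.6777, -0.1032, 0.1923]
orientation: [2.872, -1.273, 0.0]
force: [-1.1, -1.2, 1.1]
opening: 0.0243
gripper_force: 4.0
```

Bottle 3's neck is 25 mm, and by touch its centre is (0.6774, −0.103), about 2 mm less in x than I tried. So the earlier failures may be false. Same touch on bottles 2 and 1.

```bash
python3 -m jog '0.5 0 0 0 0;0.5 0 0 0 0;0.5 0 0 0 0;0.5 0 0 -0.03 0;0.5 -0.0228 -0.018 0 0;0.5 -0.0227 -0.018 0 0;0.5 0 0 0 0;0.5 0 0 0.03 0;0.5 0 0 0 0;0.5 0 0 0 0'|grep tool_pos
python3 -m jog '0 0 0 0 0;0 0 0 0 0;0 0 0 0 0;0 0 0 0 0;0 0 0 0 0;0 0 0 0 0;0 0 0 0 0' 4 |egrep 'tool_pos|^force|opening'
python3 -m jog '0.5 0 0 0 0;0.5 0 0 0 0;0.5 0 0 0 0;0.5 0 0 -0.03 0;0.5 -0.0228 -0.018 0 0;0.5 -0.0227 -0.018 0 0;0.5 0 0 0 0;0.5 0 0 0.03 0;0.5 0 0 0 0;0.5 0 0 0 0'|grep tool_pos
python3 -m jog '0 0 0 0 0;0 0 0 0 0;0 0 0 0 0;0 0 0 0 0;0 0 0 0 0;0 0 0 0 0;0 0 0 0 0' 4 |egrep 'tool_pos|^force|opening'
```

```text
tool_pos: [0.6727, -0.0446, 0.1903]
tool_pos: [0.6744, -0.0456, 0.1935]
force: [-1.4, -2.9, 6.3]
opening: 0.0343
tool_pos: [0.6682, 0.0131, 0.1895]
tool_pos: [0.6704, 0.0125, 0.1934]
force: [-3.1, -1.8, 6.3]
opening: 0.0292
```

Neck sizes by touch are 30, 35 and 25 mm (jaw end to stop end), centred at (0.6696, 0.0129), (0.6734, −0.045) and (0.6774, −0.103). Next is the cap near (0.4965, 0.093).

```bash
python3 -m jog '0.45 0 0 0 0;0.45 0 0 0 0;0.45 0 0 -0.035 0;0.45 0 0 -0.035 0;0.4 0 0 -0.03 0;0.4 -0.035 0.015 0 0;0.4 -0.035 0.015 0 0;0.4 -0.035 0.015 0 0;0.4 -0.035 0.015 0 0;0.4 -0.035 0.015 0 0'|grep tool_pos
python3 -m jog '0.4 0 0 0 -4.3;0.4 0 0 0 -4;0.4 0 0 0 0;0.4 0 0 0 0'|grep tool_pos
python3 look.py f1;python3 seecap.py f1 .4965 .093
```

```text
tool_pos: [0.4951, 0.0928, 0.2916]
tool_pos: [0.4969, 0.0923, 0.2922]
[0.55397621 0.04495462 0.37416879]
tool [0.4971 0.0922 0.2922] yaw 320.35274186465335 cap [0.4948 0.0953] 0.09846999405822934 move tool x,y -0.003750098000977289 -0.0009971366761783464
```

```bash
python3 -m jog '0.4 -0.002 -0.001 0.037 0;0.4 0 0 0.037 0;0.4 0 0 0.037 0;0.4 0 0 0.037 0;0.4 0 0 0.027 0;0.4 0 0 0.0125 0;0.4 0 0 0 0;0.4 0 0 0 0' 10 |egrep 'tool_pos|^force'
python3 -m jog '0 0 0 0 0;0 0 0 0 0;0 0 0 0 0;0 0 0 0 0;0 0 0 0 0;0 0 0 0 0;0.4 0 0 0 0;0.4 0 0 0 0;0.4 0 0 0 0;0.4 0 0 0 0'|egrep 'tool_pos|^force'
python3 -m jog '0.4 0 0 0 -7;0.4 0 0 0 -7;0.4 0 0 0 -7;0.4 0 0 0 -7;0.4 0 0 0 -7;0.4 0 0 0 -7;0.4 0 0 0 -7;0.4 0 0 0 -7;0.4 0 0 0 -7;0.4 0 0 0 -7'|grep tool_pos
python3 -m jog '0.4 0 0 0 -7;0.4 0 0 0 -7;0.4 0 0 0 -6;0 0 0 0 0;0 0 0 0 0;0 0 0 0 0;0 0 0 0 0;0 0 0 0 0;0 0 0 0 0' 30
```

```text
tool_pos: [0.4958, 0.0939, 0.1036]
force: [0.3, 0.8, 0.4]
tool_pos: [0.4959, 0.0942, 0.1047]
force: [-0.1, -0.2, -0.2]
tool_pos: [0.496, 0.0942, 0.1047]
t: 50.62
tool_pos: [0.496, 0.0942, 0.1047]
orientation: [2.842, 1.339, -0.0]
force: [-0.6, 0.8, 0.8]
opening: 0.0199
gripper_force: 29.8
```

```bash
python3 -m jog '0 0 0 -0.0375 0;0 0 0 -0.0375 0;0 0 0 -0.0375 0;0 0 0 -0.0375 0;0 0.0095 0.0371 0 0;0 0.0095 0.0371 0 0;0 0.0095 0.0371 0 0;0 0.0095 0.0371 0 0;0 0.0095 0.0371 0 0;0 0 0 0 0'|grep tool_pos
python3 -m jog '0 0 0 0.014 0;0 0 0 0.014 0;0 0 0 0 0;0 0 0 0 0;0 0 0 0 0'|egrep 'tool_pos|^force'
python3 -m jog '0 0 0 0.003 0;0 0 0 0 0;0 0 0 0 0'|egrep 'tool_pos|^force'
python3 -m jog '0 0 0 0.002 0;0 0 0 0 0;0 0 0 0 0'|egrep 'tool_pos|^force'
python3 -m jog '0 0 0 0.002 0;0 0 0 0 0;0 0 0 0 0'|egrep 'tool_pos|^force'
```

```text
tool_pos: [0.6729, 0.0093, 0.2507]
tool_pos: [0.6684, 0.0136, 0.2269]
force: [0.2, -0.4, -0.0]
tool_pos: [0.6691, 0.0131, 0.224]
force: [0.3, 0.4, -1.3]
tool_pos: [0.6696, 0.0128, 0.2226]
force: [-0.9, 0.0, 4.2]
tool_pos: [0.67, 0.0129, 0.2223]
force: [-3.8, 0.5, 12.8]
```

```bash
python3 -m jog '0 0 0 -0.015 0;0 -0.0211 0.0199 0 0;0 -0.0211 0.0199 0 0;0 0 0 0.007 0;0 0 0 0 0;0 0 0 0 0'|egrep 'tool_pos|^force'
python3 -m jog '0 0 0 0.004 0;0 0 0 0 0;0 0 0 0 0'|egrep 'tool_pos|^force'
python3 -m jog '0 0 0 0.003 0;0 0 0 0 0;0 0 0 0 0'|egrep 'tool_pos|^force'
python3 -m jog '0 0 0 0.001 0;0 0 0 0 0;0 0 0 0 0'|egrep 'tool_pos|^force'
```

```text
tool_pos: [0.6726, -0.0449, 0.2266]
force: [0.3, 0.6, -0.1]
tool_pos: [0.673, -0.0441, 0.2233]
force: [-0.3, -0.4, -0.8]
tool_pos: [0.6737, -0.0444, 0.2226]
force: [-2.6, 1.0, 6.9]
tool_pos: [0.6739, -0.0444, 0.2226]
force: [-3.9, 1.5, 11.4]
```

```bash
python3 -m jog '0 0 0.0007 -0.001 0;0 -0.0007 0.0003 0 0;0 0 0 0 0;0 0 0 0 0' |egrep 'tool_pos|^force'
python3 -m jog '0 0 0 -0.015 0;0 -0.0211 0.0196 0 0;0 -0.0211 0.0196 0 0;0 0 0 0.008 0;0 0 0 0 0;0 0 0 0 0'|egrep 'tool_pos|^force'
python3 -m jog '0 0 0 0.004 0;0 0 0 0 0;0 0 0 0 0'|egrep 'tool_pos|^force'
python3 -m jog '0 0 0 0.003 0;0 0 0 0 0;0 0 0 0 0'|egrep 'tool_pos|^force'
python3 -m jog '0 0 0 0.001 0;0 0 0 0 0;0 0 0 0 0'|egrep 'tool_pos|^force'
```

```text
tool_pos: [0.6742, -0.0454, 0.2226]
force: [-2.3, 4.3, 7.4]
tool_pos: [0.6764, -0.1033, 0.2266]
force: [0.1, 0.5, 0.1]
tool_pos: [0.6768, -0.1027, 0.2234]
force: [0.1, 0.7, 0.7]
tool_pos: [0.6769, -0.1034, 0.2205]
force: [0.7, -0.1, 0.3]
tool_pos: [0.6769, -0.1037, 0.2197]
force: [0.3, -0.5, -0.4]
```

The cap goes below the rim on bottle 3 with no resistance, so it fits. Pressing home.

```bash
python3 -m jog '0 0 0 0.004 0;0 0 0 0.004 0;0 0 0 0.002 0;0 0 0 0 0;0 0 0 0 0'|egrep 'tool_pos|^force'
python3 -m jog '0 0 0 0.003 0;0 0 0 0 0;0 0 0 0 0'|egrep 'tool_pos|^force'
python3 -m jog '0 0 0 0.002 0;0 0 0 0 0;0 0 0 0 0'|egrep 'tool_pos|^force'
```

```text
tool_pos: [0.6772, -0.1038, 0.2105]
force: [-2.6, 0.9, 5.2]
tool_pos: [0.678, -0.1037, 0.2107]
force: [-6.0, 2.0, 19.8]
tool_pos: [0.6784, -0.1037, 0.2107]
force: [-9.7, 4.2, 28.2]
```

```bash
python3 -m jog '0 0 0 -0.005 0;0.35 0 0 0 0;0.35 0 0 0 0;0.35 0 0 0 0;0.35 0 0 -0.03 0;0.35 0 0 -0.03 0;0.35 0 0 -0.02 0;0.4 0 0 0 0;0.4 0 0 0 0'|egrep 'tool_pos|^force|opening'
python3 -m jog '0.4 -0.0306 -0.021 0 0;0.4 -0.0306 -0.021 0 0;0.4 -0.0306 -0.021 0 0;0.4 -0.0306 -0.021 0 0;0.4 -0.0306 -0.021 0 0;0.4 0 0 0 0;0.4 0 0 0 0'|egrep 'tool_pos|^force|orient'
python3 look.py g1;python3 seecap.py g1 .4985 -.1545
python3 - <<'E'
from fit import *
c=L('g1');u=proj(c,(.4985,-.1545,.03));x,y=int(u[0]),int(u[1]);print(x-40,y-40)
s=cam('side');v=proj(s,(.6774,-.1036,.12));X,Y=int(v[0]),int(v[1])
a=cv2.resize(c['color'][y-40:y+40,x-40:x+40],(400,400),interpolation=cv2.INTER_CUBIC)
b=cv2.resize(s['color'][Y-40:Y+40,X-40:X+40],(400,400),interpolation=cv2.INTER_CUBIC)
a=(np.clip(a/70.,0,1)**.6*255).astype(np.uint8)
cv2.imwrite('pics/g.png',np.hstack([a,b])[:,:,::-1])
E
```

```text
tool_pos: [0.6775, -0.1039, 0.2908]
force: [-0.1, -0.1, -1.4]
opening: 0.0367
tool_pos: [0.4963, -0.1551, 0.2874]
orientation: [-2.84, -1.336, 0.004]
force: [0.3, -0.6, -0.1]
[ 0.54401778 -0.09962906  0.36922285]
tool [ 0.4978 -0.155   0.2882] yaw 50.43118057012117 cap [ 0.5012 -0.1594] 0.11439566871524731 move tool x,y -0.0012777060037221218 0.005492862761899898
284 136
```

View pics/g.png

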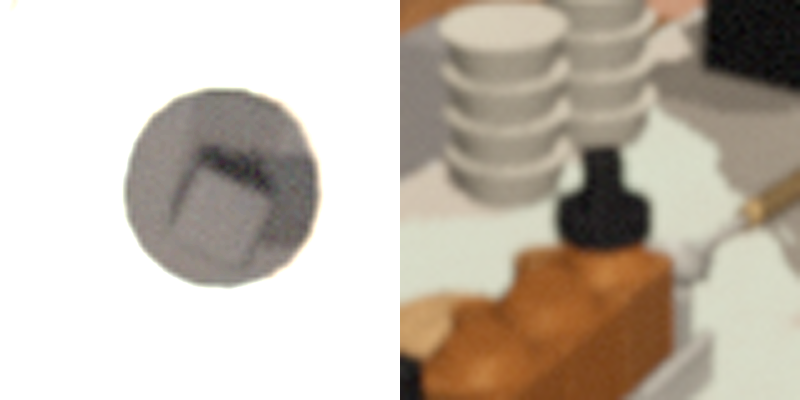

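The side crop shows the cap seated on bottle 3 (605,200). The next cap's knob is turned about 27° in the image (corners (210,168), (268,198), (243,260), (180,225)), so I turn the tool by +27°.

```bash
python3 -m jog '0.4 -0.001 0.0052 0 0;0.4 0 0 0 7;0.4 0 0 0 7;0.4 0 0 0 7;0.4 0 0 0.037 6;0.4 0 0 0.037 0;0.4 0 0 0.037 0;0.4 0 0 0.037 0;0.4 0 0 0.025 0;0.4 0 0 0.0105 0' 10 |egrep 'tool_pos|^force'
python3 -m jog '0.4 0 0 0 0;0.4 0 0 0 0;0 0 0 0 0;0 0 0 0 0;0 0 0 0 0;0 0 0 0 0;0 0 0 0 0;0 0 0 0 0'
python3 -m jog '0.4 0 0 0 0;0.4 0 0 0 0;0.4 0 0 0 0;0.4 0 0 0 0;0.4 0 0 0 -7;0.4 0 0 0 -7;0.4 0 0 0 -7;0.4 0 0 0 -7;0.4 0 0 0 -7;0.4 0 0 0 -7'|egrep 'tool_pos|^force'
python3 -m jog '0.4 0 0 0 -7;0.4 0 0 0 -7;0.4 0 0 0 -7;0.4 0 0 0 -7;0.4 0 0 0 -7;0.4 0 0 0 -7;0.4 0 0 0 -6'|egrep 'tool_pos|^force'
python3 -m jog '0 0 0 0 0;0 0 0 0 0;0 0 0 0 0;0 0 0 0 0;0 0 0 0 0;0 0 0 0 0' 30
```

```text
tool_pos: [0.5004, -0.1578, 0.1011]
force: [-0.4, -0.4, -0.8]
t: 59.3
tool_pos: [0.5031, -0.1595, 0.108]
orientation: [3.074, 0.639, 0.004]
force: [-1.0, 0.4, 6.2]
opening: 0.0204
gripper_force: 10.0
tool_pos: [0.5018, -0.159, 0.106]
force: [-0.1, -0.2, -0.2]
tool_pos: [0.5018, -0.159, 0.106]
force: [0.0, -0.2, -0.2]
t: 61.22
tool_pos: [0.5019, -0.159, 0.1062]
orientation: [-1.724, -2.626, 0.0]
force: [-0.3, -0.2, 0.0]
opening: 0.0193
gripper_force: 30.0
```

```bash
python3 -m jog '0 0 0 -0.0375 0;0 0 0 -0.0375 0;0 0 0 -0.0375 0;0 0 0 -0.0375 0;0 0.0061 0.0338 0 0;0 0.0061 0.0338 0 0;0 0.0061 0.0338 0 0;0 0.0061 0.0338 0 0;0 0.0061 0.0338 0 0;0 0.0061 0.0338 0 0'|grep tool_pos
python3 -m jog '0 0 0 0 0;0 0 0 0.014 0;0 0 0 0.014 0;0 0 0 0 0;0 0 0 0 0;0 0 0 0 0'|egrep 'tool_pos|^force'
python3 -m jog '0 0 0 0.003 0;0 0 0 0 0;0 0 0 0 0'|egrep 'tool_pos|^force'
python3 -m jog '0 0 0 0.002 0;0 0 0 0 0;0 0 0 0 0'|egrep 'tool_pos|^force'
python3 -m jog '0 0 0 0.002 0;0 0 0 0 0;0 0 0 0 0'|egrep 'tool_pos|^force'
```

```text
tool_pos: [0.6745, -0.0435, 0.256]
tool_pos: [0.6724, -0.0454, 0.2277]
force: [-0.0, -0.1, 0.7]
tool_pos: [0.6731, -0.0449, 0.2253]
force: [-0.1, 0.4, -0.1]
tool_pos: [0.6736, -0.0448, 0.2241]
force: [-1.2, -0.8, 4.3]
tool_pos: [0.674, -0.0448, 0.224]
force: [-5.2, -0.6, 12.8]
```

```bash
python3 -m jog '0 0 0 -0.015 0;0 0.0273 0.0097 0 0;0 0.0273 0.0097 0 0;0 0 0 0.007 0;0 0 0 0 0;0 0 0 0 0'|egrep 'tool_pos|^force'
python3 -m jog '0 0 0 0.004 0;0 0 0 0 0;0 0 0 0 0'|egrep 'tool_pos|^force'
python3 -m jog '0 0 0 0.003 0;0 0 0 0 0;0 0 0 0 0'|egrep 'tool_pos|^force'
python3 -m jog '0 0 0 0.001 0;0 0 0 0 0;0 0 0 0 0'|egrep 'tool_pos|^force'
```

```text
tool_pos: [0.6689, 0.0131, 0.2282]
force: [-1.1, -0.7, -0.6]
tool_pos: [0.6693, 0.0123, 0.2248]
force: [-0.1, -0.9, -0.1]
tool_pos: [0.6693, 0.0129, 0.222]
force: [0.3, -0.5, -0.7]
tool_pos: [0.6694, 0.0132, 0.2212]
force: [0.6, -0.1, -0.0]
```

It fits bottle 1, so I press it home.

```bash
python3 -m jog '0 0 0 0.004 0;0 0 0 0.004 0;0 0 0 0.002 0;0 0 0 0 0;0 0 0 0 0'|egrep 'tool_pos|^force'
python3 -m jog '0 0 0 0.003 0;0 0 0 0 0;0 0 0 0 0'|egrep 'tool_pos|^force'
python3 -m jog '0 0 0 0.002 0;0 0 0 0 0;0 0 0 0 0'|egrep 'tool_pos|^force'
python3 -m jog '0 0 0 -0.005 0;0.35 0 0 0 0;0.35 0 0 0 0;0.35 0 0 0 0;0.35 0 0 -0.03 0;0.35 0 0 -0.03 0;0.35 0 0 -0.02 0;0.4 0 0 0 0;0.4 0 0 0 0'|egrep 'tool_pos|^force|opening'
```

```text
tool_pos: [0.6696, 0.0132, 0.2121]
force: [-1.8, -0.1, 5.9]
tool_pos: [0.6704, 0.0132, 0.2122]
force: [-6.8, 0.6, 20.7]
tool_pos: [0.6711, 0.0132, 0.2122]
force: [-9.6, 1.2, 28.1]
tool_pos: [0.67, 0.0131, 0.2923]
force: [-0.9, -0.0, -0.7]
opening: 0.0368
```

```bash
python3 -m jog '0.4 0.0362 -0.0106 0 0;0.4 0.0362 -0.0106 0 0;0.4 0.0362 -0.0106 0 0;0.4 0.0362 -0.0106 0 0;0.4 0.0362 -0.0106 0 0;0.4 0.0362 -0.0106 0 0;0.4 0.0362 -0.0106 0 0;0.4 0.0362 -0.0106 0 0;0.4 0 0 0 0;0.4 0 0 0 0'|egrep 'tool_pos|^force|orient'
python3 look.py k1;python3 seecap.py k1 .4765 .245
python3 - <<'E'
from fit import *
c=L('k1');u=proj(c,(.4765,.245,.03));x,y=int(u[0]),int(u[1])
a=cv2.resize(c['color'][y-40:y+40,x-40:x+40],(400,400),interpolation=cv2.INTER_CUBIC)
s=cam('side');b=cv2.resize(s['color'][140:240,290:390],(400,400),interpolation=cv2.INTER_CUBIC)
a=(np.clip(a/70.,0,1)**.6*255).astype(np.uint8)
cv2.imwrite('pics/k.png',np.hstack([a,b])[:,:,::-1])
E
```

```text
tool_pos: [0.4743, 0.2461, 0.2892]
orientation: [-1.717, -2.629, 0.004]
force: [0.2, -0.3, 0.7]
[0.44596603 0.31238438 0.3711082 ]
tool [0.4753 0.2451 0.2895] yaw 113.60698914591686 cap [0.4469 0.2546] 0.08694581969735111 move tool x,y 0.020076653837460382 -0.022277217052922463
```

View pics/k.png

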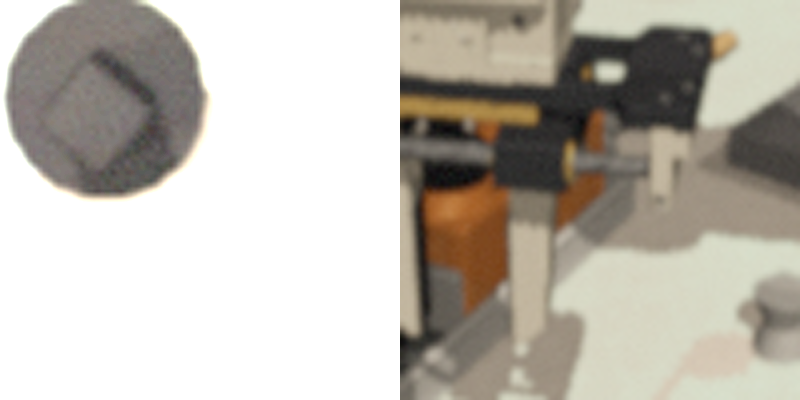

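The side crop is mostly blocked by the gripper. The last table cap has been knocked to about (0.447, 0.255), with its knob at roughly 43° in the image (corners (98,55), (152,105), (97,168), (45,110)).

```bash
python3 -m jog '0.45 0.020 -0.0223 0 0;0.45 0 0 0 7;0.45 0 0 0 7;0.45 0 0 0 7;0.45 0 0 0 7;0.45 0 0 0 7;0.45 0 0 0 7;0.45 0 0 0 1;0.45 0 0 0 0;0.45 0 0 0 0' |egrep 'tool_pos|^force'
python3 look.py k2;python3 seecap.py k2 .4469 .2546
```

```text
tool_pos: [0.4482, 0.2536, 0.2908]
force: [-0.9, -0.4, 0.7]
[0.47326328 0.32189965 0.37267722]
tool [0.4481 0.2538 0.2909] yaw 70.63052860808693 cap [0.4454 0.2537] 0.08559199491005842 move tool x,y -0.0009602976576579778 -0.002476631925794247
```

```bash
python3 -m jog '0.45 -0.001 -0.0022 0.037 0;0.45 0 0 0.037 0;0.45 0 0 0.037 0;0.45 0 0 0.037 0;0.45 0 0 0.025 0;0.45 0 0 0.012 0;0.45 0 0 0 0;0.45 0 0 0 0' 10 |egrep 'tool_pos|^force'
python3 -m jog '0 0 0 0 0;0 0 0 0 0;0 0 0 0 0;0 0 0 0 0;0 0 0 0 0;0 0 0 0 0;0 0 0 0 0'|egrep 'tool_pos|^force|opening'
python3 -m jog '0.4 0 0 0 0;0.4 0 0 0 0;0.4 0 0 0 0;0.4 0 0 0 0;0.4 0 0 0 7;0.4 0 0 0 7;0.4 0 0 0 7;0.4 0 0 0 7;0.4 0 0 0 7;0.4 0 0 0 7'|egrep 'tool_pos|^force'
python3 -m jog '0.4 0 0 0 7;0.4 0 0 0 7;0.4 0 0 0 7;0.4 0 0 0 7;0.4 0 0 0 7;0.4 0 0 0 7;0.4 0 0 0 6'|egrep 'tool_pos|^force'
python3 -m jog '0 0 0 0 0;0 0 0 0 0;0 0 0 0 0;0 0 0 0 0;0 0 0 0 0;0 0 0 0 0' 30
```

```text
tool_pos: [0.4456, 0.2543, 0.1068]
force: [0.3, -0.1, -0.9]
tool_pos: [0.4462, 0.2547, 0.1078]
force: [-1.7, -0.7, 6.1]
opening: 0.0198
tool_pos: [0.4452, 0.2541, 0.106]
force: [0.5, 0.2, -0.1]
tool_pos: [0.4452, 0.2541, 0.106]
force: [0.3, 0.1, 0.2]
t: 71.2
tool_pos: [0.4453, 0.2542, 0.1062]
orientation: [3.096, -0.53, -0.0]
force: [-0.0, 0.1, -0.1]
opening: 0.0199
gripper_force: 30.0
```

```bash
python3 -m jog '0 0 0 -0.0375 0;0 0 0 -0.0375 0;0 0 0 -0.0375 0;0 0 0 -0.0375 0;0 0 0 -0.02 0'|grep tool_pos
python3 -m jog '0 0.03145 0.02064 0 0;0 0.03145 0.02064 0 0;0 0.03145 0.02064 0 0;0 0.03145 0.02064 0 0;0 0.03145 0.02064 0 0;0 0.03145 0.02064 0 0;0 0.03145 0.02064 0 0;0 0.03145 0.02064 0 0;0 0.03145 0.02064 0 0;0 0.03145 0.02064 0 0'|grep tool_pos
python3 -m jog '0 0 0 0 0;0 0 0 0.024 0;0 0 0 0.024 0;0 0 0 0 0;0 0 0 0 0;0 0 0 0 0'|egrep 'tool_pos|^force'
python3 -m jog '0 0 0 0.003 0;0 0 0 0 0;0 0 0 0 0'|egrep 'tool_pos|^force'
python3 -m jog '0 0 0 0.002 0;0 0 0 0 0;0 0 0 0 0'|egrep 'tool_pos|^force'
python3 -m jog '0 0 0 0.002 0;0 0 0 0 0;0 0 0 0 0'|egrep 'tool_pos|^force'
```

```text
tool_pos: [0.4465, 0.2547, 0.2815]
tool_pos: [0.6737, -0.0471, 0.276]
tool_pos: [0.6728, -0.0451, 0.2288]
force: [0.5, -0.4, -0.2]
tool_pos: [0.6729, -0.0452, 0.2258]
force: [0.6, 0.3, -0.2]
tool_pos: [0.6728, -0.0453, 0.2232]
force: [-0.3, 0.9, -0.2]
tool_pos: [0.6734, -0.0453, 0.2229]
force: [-2.1, 1.3, 5.7]
```

```bash
python3 -m jog '0 0 0 0.001 0;0 0 0 0 0;0 0 0 0 0'|egrep 'tool_pos|^force'
python3 -m jog '0 0.0007 0 0 0;0 0 0 0 0;0 -0.0014 0 0 0;0 0 0 0 0;0 0.0007 0 0 0;0 0 0.0007 0 0;0 0 0 0 0;0 0 -0.0014 0 0;0 0 0 0 0;0 0 0.0007 0 0'|egrep 'tool_pos|^force'
```

```text
tool_pos: [0.6738, -0.0453, 0.2228]
force: [-1.7, 0.8, 10.5]
tool_pos: [0.6739, -0.0454, 0.2229]
force: [-2.8, 1.7, 9.3]
```

```bash
python3 -m jog '0 0 0 -0.0015 0;0 0.0012 0 0 0;0 0 0 0 0;0 0 0.0012 0 0;0 -0.0012 0 0 0;0 -0.0012 0 0 0;0 0 0 0 0'|egrep 'tool_pos|^force'
python3 -m jog '0 0 -0.0012 0 0;0 0 0 0 0;0 0 -0.0012 0 0;0 0 0 0 0;0 0.0012 0 0 0;0 0.0012 0 0 0;0 0 0 0 0'|egrep 'tool_pos|^force'
python3 -m jog '0 -0.0012 0.0012 0 0;0 0 0 0 0;0 0 0 0 0'|egrep 'tool_pos|^force'
```

```text
tool_pos: [0.6724, -0.0461, 0.2231]
force: [2.5, 0.7, 5.4]
tool_pos: [0.6749, -0.0454, 0.2229]
force: [-1.1, -2.2, 8.1]
tool_pos: [0.6736, -0.0458, 0.2228]
force: [1.0, -1.0, 6.4]
```

This cap slides freely on bottle 2's rim, so it doesn't fit and goes in the box. The two caps already there then get a proper retest on bottle 2.

```bash
python3 -m jog '0 0 0 -0.035 0;0 0 0 -0.015 0;0 -0.0029 0.038 0 0;0 -0.0029 0.038 0 0;0 -0.0029 0.038 0 0;0 -0.0029 0.038 0 0;0 -0.0029 0.038 0 0;0 -0.0029 0.038 0 0;0 -0.0029 0.038 0 0;0 0 0 0 0'|egrep 'tool_pos|^force'
python3 -m jog '0 0 0 0 0;0 0 0 0.037 0;0 0 0 0.037 0;0 0 0 0.037 0;0 0 0 0.037 0;0 0 0 0 0;0 0 0 0 0'|egrep 'tool_pos|^force'
```

```text
tool_pos: [0.5616, -0.2953, 0.2709]
force: [-0.1, 0.2, 0.0]
tool_pos: [0.5636, -0.287, 0.121]
force: [-0.2, 0.0, -0.6]
```

```bash
python3 -m jog '0 0 0 0.006 0;0 0 0 0 0;0.35 0 0 0 0;0.35 0 0 0 0;0.35 0 0 0 0;0.35 0 0 -0.035 0;0.35 0 0 -0.035 0;0.35 0 0 -0.035 0;0.35 0 0 -0.035 0;0.4 0 0 0 0'|egrep 'tool_pos|^force|opening'
python3 -m jog '0.4 -0.0276 0.0136 0 0;0.4 -0.0276 0.0136 0 0;0.4 0 0 0 -4;0.4 0 0 0 -4;0.4 0 0 0 0;0.4 0 0 0 0'|egrep 'tool_pos|^force'
```

```text
tool_pos: [0.5679, -0.2912, 0.2684]
force: [1.3, 0.1, 1.5]
opening: 0.0355
tool_pos: [0.5039, -0.2967, 0.2584]
force: [-0.4, -0.6, 0.5]
```

```bash
python3 -m jog '0.4 -0.0018 -0.0019 0.037 0;0.4 0 0 0.037 0;0.4 0 0 0.037 0;0.4 0 0 0.034 0;0.4 0 0 0 0;0.4 0 0 0 0' 10 |egrep 'tool_pos|^force'
python3 -m jog '0 0 0 0 0;0 0 0 0 0;0 0 0 0 0;0 0 0 0 0;0 0 0 0 0;0 0 0 0 0;0 0 0 0 0'|egrep 'tool_pos|^force|opening'
```

```text
tool_pos: [0.5019, -0.2937, 0.1118]
force: [-0.3, -0.2, 1.6]
tool_pos: [0.5036, -0.2951, 0.1152]
force: [-0.7, 0.8, 5.7]
opening: 0.0198
```

```bash
python3 -m jog '0.36 0 0 0 0;0.36 0 0 0 0;0.36 0 0 0 0;0.36 0 0 0 0;0.36 0 0 0 -7;0.36 0 0 0 -7;0.36 0 0 0 -7;0.36 0 0 0 -7;0.36 0 0 0 -7;0.36 0 0 0 -7'|egrep 'tool_pos|^force'
python3 -m jog '0.36 0 0 0 -7;0.36 0 0 0 -7;0.36 0 0 0 -7;0.36 0 0 0 -7;0.36 0 0 0 -7;0.36 0 0 0 -7;0.36 0 0 0 -6'|egrep 'tool_pos|^force'
python3 -m jog '0 0 0 0 0;0 0 0 0 0;0 0 0 0 0;0 0 0 0 0;0 0 0 0 0;0 0 0 0 0' 30
```

```text
tool_pos: [0.5023, -0.2942, 0.1125]
force: [-0.6, -0.1, 0.0]
tool_pos: [0.5023, -0.2942, 0.1125]
force: [-0.0, 0.5, -0.6]
t: 81.95
tool_pos: [0.5024, -0.2943, 0.1127]
orientation: [-2.434, -1.986, 0.0]
force: [-0.2, -0.4, -0.2]
opening: 0.0196
gripper_force: 30.0
```

```bash
python3 -m jog '0 0 0 -0.037 0;0 0 0 -0.037 0;0 0 0 -0.037 0;0 0 0 -0.037 0;0 0 0 -0.027 0;0 0 0 0 0'|grep tool_pos
python3 -m jog '0 0.0348 0.0147 0 0;0 0.0348 0.0147 0 0;0 0.0348 0.0147 0 0;0 0.0348 0.0147 0 0;0 0.0348 0.0147 0 0;0 0.0348 0.0147 0 0;0 0.0348 0.0147 0 0;0 0.0348 0.0147 0 0;0 0 0 0 0'|grep tool_pos
python3 -m jog '0 0 0 0 0;0 0 0 0.03 0;0 0 0 0.027 0;0 0 0 0 0;0 0 0 0 0;0 0 0 0 0'|egrep 'tool_pos|^force'
```

```text
tool_pos: [0.5047, -0.2958, 0.2961]
tool_pos: [0.6753, -0.0386, 0.2862]
tool_pos: [0.6727, -0.046, 0.2311]
force: [-0.7, 0.4, -0.5]
```

```bash
python3 -m jog '0 0.0006 0 0.003 0;0 0 0 0 0;0 0 0 0 0'|egrep 'tool_pos|^force'
python3 -m jog '0 0 0 0.003 0;0 0 0 0 0;0 0 0 0 0'|egrep 'tool_pos|^force'
python3 -m jog '0 0 0 0.002 0;0 0 0 0 0;0 0 0 0 0'|egrep 'tool_pos|^force'
python3 -m jog '0 0 0 0.001 0;0 0 0 0 0;0 0 0 0 0'|egrep 'tool_pos|^force'
```

```text
tool_pos: [0.6733, -0.0446, 0.2281]
force: [0.7, -0.7, -0.3]
tool_pos: [0.6734, -0.0444, 0.2249]
force: [1.3, 0.5, 1.1]
tool_pos: [0.6737, -0.0444, 0.2248]
force: [-3.0, 0.4, 10.0]
tool_pos: [0.6739, -0.0444, 0.2248]
force: [-5.4, 0.3, 13.9]
```

```bash
python3 -m jog '0 0 0 -0.002 0;0 -0.0006 -0.0003 0 0;0 0 0 0 0;0 -0.0006 -0.0003 0 0;0 0 0 0 0;0 0 0 0 0'|egrep 'tool_pos|^force'
python3 -m jog '0 0 0 0.001 0;0 0 0 0 0;0 0 0 0 0'|egrep 'tool_pos|^force'
python3 -m jog '0 -0.001 0 0 0;0 0 0 0 0;0 0 0 0 0'|egrep 'tool_pos|^force'
python3 -m jog '0 0.002 0 0 0;0 0 0 0 0;0 0 0 0 0'|egrep 'tool_pos|^force'
```

```text
tool_pos: [0.6732, -0.045, 0.2249]
force: [1.0, 2.3, 5.6]
tool_pos: [0.6733, -0.0449, 0.2248]
force: [-1.8, 2.0, 10.3]
tool_pos: [0.6732, -0.0455, 0.2248]
force: [-1.2, 4.5, 10.8]
tool_pos: [0.6734, -0.0448, 0.2248]
force: [-2.5, -1.6, 10.8]
```

Cap C slides on bottle 2's rim too, so it goes back to the box. Then the first cap gets its retest.

```bash
python3 -m jog '0 0 0 -0.037 0;0 0 0 -0.028 0;0 -0.0348 -0.0147 0 0;0 -0.0348 -0.0147 0 0;0 -0.0348 -0.0147 0 0;0 -0.0348 -0.0147 0 0;0 -0.0348 -0.0147 0 0;0 -0.0348 -0.0147 0 0;0 -0.0348 -0.0147 0 0;0 -0.0348 -0.0147 0 0'|grep tool_pos
python3 -m jog '0 0 0 0 0;0 0 0 0 0;0 0 0 0.037 0;0 0 0 0.037 0;0 0 0 0.037 0;0 0 0 0.037 0;0 0 0 0.014 0;0 0 0 0 0;0 0 0 0 0'|egrep 'tool_pos|^force'
```

```text
tool_pos: [0.5005, -0.2949, 0.2872]
tool_pos: [0.502, -0.2923, 0.1248]
force: [0.5, 0.1, 0.1]
```

```bash
python3 -m jog '0 0 0 0.010 0;0 0 0 0 0;0.35 0 0 0 0;0.35 0 0 0 0;0.35 0 0 0 0;0.35 0 0 -0.037 0;0.35 0 0 -0.037 0;0.35 0 0 -0.037 0;0.35 0 0 -0.037 0;0.4 0 0 0 0'|egrep 'tool_pos|^force|opening'
python3 -m jog '0.4 -0.0179 0.0254 0 0;0.4 -0.0179 0.0254 0 0;0.4 -0.0179 0.0254 0 0;0.4 0 0 0 -5;0.4 0 0 0 -5;0.4 0 0 0 -5;0.4 0 0 0 0;0.4 0 0 0 0;0.4 0 0 0 0'|egrep 'tool_pos|^force|orient'
```

```text
tool_pos: [0.5049, -0.296, 0.2742]
force: [1.4, 0.3, 0.9]
opening: 0.0353
tool_pos: [0.5659, -0.3616, 0.264]
orientation: [2.156, 2.285, 0.0]
force: [-0.7, 0.8, 0.4]
```

```bash
python3 -m jog '0.4 0.001 0 0.037 0;0.4 0 0 0.037 0;0.4 0 0 0.037 0;0.4 0 0 0.037 0;0.4 0 0 0.006 0;0.4 0 0 0 0;0.4 0 0 0 0' 10 |egrep 'tool_pos|^force'
python3 -m jog '0 0 0 0 0;0 0 0 0 0;0 0 0 0 0;0 0 0 0 0;0 0 0 0 0;0 0 0 0 0;0 0 0 0 0'|egrep 'tool_pos|^force|opening'
python3 -m jog '0.36 0 0 0 0;0.36 0 0 0 0;0.36 0 0 0 0;0.36 0 0 0 0;0.36 0 0 0 7;0.36 0 0 0 7;0.36 0 0 0 7;0.36 0 0 0 7;0.36 0 0 0 7;0.36 0 0 0 7'|egrep 'tool_pos|^force'
python3 -m jog '0.36 0 0 0 7;0.36 0 0 0 7;0.36 0 0 0 7;0.36 0 0 0 7;0.36 0 0 0 7;0.36 0 0 0 7;0.36 0 0 0 6'|egrep 'tool_pos|^force'
python3 -m jog '0 0 0 0 0;0 0 0 0 0;0 0 0 0 0;0 0 0 0 0;0 0 0 0 0;0 0 0 0 0' 30
```

```text
tool_pos: [0.5658, -0.3605, 0.11]
force: [-0.7, 0.3, 0.5]
tool_pos: [0.5664, -0.361, 0.1111]
force: [-0.1, 1.0, 6.2]
opening: 0.0196
tool_pos: [0.5657, -0.3605, 0.1094]
force: [0.1, -0.1, -0.3]
tool_pos: [0.5656, -0.3605, 0.1094]
force: [-0.6, 0.4, 0.1]
t: 92.2
tool_pos: [0.5658, -0.3606, 0.1096]
orientation: [-3.14, -0.097, 0.0]
force: [-0.1, 0.3, -0.7]
opening: 0.0199
gripper_force: 30.0
```

```bash
python3 -m jog '0 0 0 -0.037 0;0 0 0 -0.037 0;0 0 0 -0.037 0;0 0 0 -0.037 0;0 0 0 -0.027 0;0 0 0 0 0'|grep tool_pos
python3 -m jog '0 0.0141 -0.0342 0 0;0 0.0141 -0.0342 0 0;0 0.0141 -0.0342 0 0;0 0.0141 -0.0342 0 0;0 0.0141 -0.0342 0 0;0 0.0141 -0.0342 0 0;0 0.0141 -0.0342 0 0;0 0.0141 -0.0342 0 0;0 0.0141 -0.0342 0 0;0 0 0 0 0'|grep tool_pos
python3 -m jog '0 0 0 0 0;0 0 0 0.03 0;0 0 0 0.027 0;0 0 0 0 0;0 0 0 0 0;0 0 0 0 0'|egrep 'tool_pos|^force'
python3 -m jog '0 0 0 0.003 0;0 0 0 0 0;0 0 0 0 0'|egrep 'tool_pos|^force'
```

```text
tool_pos: [0.568, -0.3623, 0.294]
tool_pos: [0.6748, -0.0387, 0.2839]
tool_pos: [0.6738, -0.0467, 0.2289]
force: [0.4, 0.4, -0.4]
tool_pos: [0.6742, -0.0459, 0.2261]
force: [0.1, 0.6, 0.0]
```

```bash
python3 -m jog '0 -0.0012 -0.0004 0.002 0;0 0 0 0 0;0 0 0 0 0'|egrep 'tool_pos|^force'
python3 -m jog '0 0 0 0.002 0;0 0 0 0 0;0 0 0 0 0'|egrep 'tool_pos|^force'
python3 -m jog '0 0 0 0.002 0;0 0 0 0 0;0 0 0 0 0'|egrep 'tool_pos|^force'
```

```text
tool_pos: [0.6724, -0.0452, 0.2228]
force: [-0.7, 0.6, -0.1]
tool_pos: [0.6723, -0.0453, 0.2205]
force: [0.4, 0.3, -0.3]
tool_pos: [0.6723, -0.0453, 0.2183]
force: [-0.6, 0.5, -0.7]
```

It fits bottle 2. Pressing home, then releasing.

```bash
python3 -m jog '0 0 0 0.003 0;0 0 0 0.003 0;0 0 0 0.002 0;0 0 0 0 0;0 0 0 0 0'|egrep 'tool_pos|^force'
python3 -m jog '0 0 0 0.002 0;0 0 0 0 0;0 0 0 0 0'|egrep 'tool_pos|^force'
python3 -m jog '0 0 0 0.002 0;0 0 0 0 0;0 0 0 0 0'|egrep 'tool_pos|^force'
python3 -m jog '0 0 0 -0.004 0;0.33 0 0 0 0;0.33 0 0 0 0;0.33 0 0 0 0;0.33 0 0 -0.03 0;0.33 0 0 -0.03 0;0.33 0 0 -0.03 0;0.33 0 0 -0.03 0;0.33 0 0 0 0'|egrep 'tool_pos|^force|opening'
```

```text
tool_pos: [0.6726, -0.0453, 0.2113]
force: [-2.2, -0.5, 5.1]
tool_pos: [0.6731, -0.0453, 0.2112]
force: [-5.2, 0.7, 13.7]
tool_pos: [0.6738, -0.0453, 0.211]
force: [-6.1, 1.3, 21.2]
tool_pos: [0.6745, -0.0456, 0.3385]
force: [0.2, -0.3, 1.7]
opening: 0.0309
```

```bash
python3 -m jog '0.33 -0.0202 -0.0358 0 0;0.33 -0.0202 -0.0358 0 0;0.33 -0.0202 -0.0358 0 0;0.33 -0.0202 -0.0358 0 0;0.33 -0.0202 -0.0358 0 0;0.33 -0.0202 -0.0358 0 0;0.33 -0.0202 -0.0358 0 0;0.33 -0.0202 -0.0358 0 0;0.33 -0.0202 -0.0358 0 0;0.33 0 0 0 0'|egrep 'tool_pos'
python3 - <<'E'
from fit import *
for n in ('top','side'):
    c=cam(n,n+'9.png'); g=cv2.cvtColor(c['color'],cv2.COLOR_RGB2GRAY)
    for nm,p,z in [('b1',(.6696,.0130),.106),('b2',(.673,-.0452),.106),('b3',(.677,-.1036),.106),('C',(.503,-.294),.004),('D',(.5655,-.289),.004)]:
        lo=proj(c,(*p,z+.016));hi=proj(c,(*p,z+.046)); u,v=lo.round().astype(int)
        P=g[v-14:v+15,u-14:u+15]; m=(P<48).astype(np.uint8)
        k,lab,st,ce=cv2.connectedComponentsWithStats(m); 
        print(n,nm,'disc',lo.round(1),'knobtop',hi.round(1),'col above:',g[int(hi[1])-8:int(hi[1])+6,int(round(hi[0]))].tolist(),[ (int(s[4]),(q+[u-14,v-14]).round(1).tolist()) for s,q in zip(st[1:],ce[1:]) if s[4]>60])
E
```

```text
tool_pos: [0.4675, 0.2705, 0.3302]
top b1 disc [317.7 179.5] knobtop [317.8 175.4] col above: [65, 71, 42, 34, 26, 28, 32, 28, 27, 28, 28, 29, 28, 28] [(419, [317.8, 180.3])]
top b2 disc [343.5 176.4] knobtop [344.5 172.2] col above: [30, 29, 26, 33, 29, 29, 34, 28, 26, 29, 29, 33, 33, 33] [(493, [342.5, 175.1])]
top b3 disc [369.3 172.9] knobtop [371.1 168.6] col above: [78, 75, 58, 41, 33, 33, 31, 32, 34, 38, 32, 31, 35, 32] [(400, [368.4, 173.4])]
top C disc [450.1 249.9] knobtop [454.3 248.4] col above: [53, 44, 38, 32, 33, 29, 35, 34, 35, 32, 34, 35, 33, 37] [(402, [448.5, 249.9])]
top D disc [444.3 224.5] knobtop [448.3 222.2] col above: [48, 40, 36, 34, 37, 37, 34, 36, 41, 29, 37, 32, 31, 33] [(384, [443.1, 223.5])]
side b1 disc [301.1 176.5] knobtop [300.5 165.3] col above: [49, 45, 42, 47, 48, 46, 43, 41, 40, 51, 64, 77, 83, 77] [(254, [304.4, 176.5])]
side b2 disc [314.3 166.5] knobtop [314.  155.6] col above: [38, 51, 62, 65, 68, 77, 91, 93, 92, 85, 75, 68, 83, 93] [(251, [305.3, 167.0]), (198, [321.9, 164.0])]
side b3 disc [326.4 157.2] knobtop [326.2 146.6] col above: [71, 55, 53, 51, 54, 53, 56, 53, 48, 41, 39, 40, 42, 43] [(285, [325.3, 159.2])]
side C disc [415.8 179.7] knobtop [416.9 170.3] col above: [97, 103, 110, 114, 115, 105, 82, 57, 35, 17, 26, 19, 12, 13] [(208, [416.3, 179.3])]
side D disc [395.2 174.5] knobtop [395.9 165.2] col above: [122, 109, 110, 108, 115, 119, 108, 81, 46, 20, 25, 25, 26, 21] [(163, [395.0, 173.1])]
```

```bash
python3 -m jog '0.33 0 0.0358 0 0;0.33 0 0.0358 0 0;0.33 0 0.0358 0 0;0.33 0 0.0358 0 0;0.33 0 0.0358 0 0;0.33 0 0.0358 0 0;0.33 0 0.0358 0 0;0.33 0 0.0358 0 0;0.33 0 0.0358 0 0;0.33 0 0 0 0'|egrep 'tool_pos'
python3 - <<'E'
from fit import *
c=cam('side','side10.png'); g=cv2.cvtColor(c['color'],cv2.COLOR_RGB2GRAY)
for nm,p,z in [('b1',(.6696,.0130),.106),('b2',(.673,-.0452),.106),('b3',(.677,-.1036),.106)]:
    lo=proj(c,(*p,z+.016));hi=proj(c,(*p,z+.046)); u,v=lo.round().astype(int)
    m=(g[v-14:v+15,u-14:u+15]<55).astype(np.uint8);k,lab,st,ce=cv2.connectedComponentsWithStats(m)
    print(nm,'disc',lo.round(1),'bottom',proj(c,(*p,z)).round(1),'knobtop',hi.round(1),'col:',g[int(hi[1])-8:int(hi[1])+26,int(round(hi[0]))].tolist(),[ (int(s[4]),(q+[u-14,v-14]).round(1).tolist()) for s,q in zip(st[1:],ce[1:]) if s[4]>60])
# jaw face gap, seen numerically: rows along bottle line at z=.05
E
```

```text
tool_pos: [0.4908, -0.0634, 0.3302]
b1 disc [301.1 176.5] bottom [301.4 182.4] knobtop [300.5 165.3] col: [161, 185, 198, 207, 213, 212, 199, 160, 97, 50, 36, 34, 29, 34, 27, 33, 25, 27, 32, 28, 25, 26, 26, 35, 30, 29, 26, 27, 28, 35, 59, 96, 118, 128] [(413, [304.2, 175.5])]
b2 disc [314.3 166.5] bottom [314.5 172.2] knobtop [314.  155.6] col: [142, 160, 180, 180, 164, 144, 134, 113, 72, 43, 28, 27, 34, 24, 26, 31, 26, 28, 21, 26, 24, 23, 30, 28, 29, 30, 28, 28, 33, 43, 70, 97, 115, 124] [(520, [314.0, 167.7])]
b3 disc [326.4 157.2] bottom [326.4 162.8] knobtop [326.2 146.6] col: [112, 119, 121, 122, 119, 124, 118, 108, 73, 47, 45, 45, 36, 33, 36, 32, 34, 33, 33, 34, 33, 37, 28, 29, 31, 31, 27, 26, 43, 72, 101, 120, 128, 131] [(360, [322.5, 160.8])]
```

All three caps measure at home height (knob-top edges lie on the projected rows), and both spares are in the box. Handing in.

```bash
python3 -c "
from plant import robot
print(robot.read_state()['t'],robot.close_job())"
```

```text
the job is handed in; nothing more can be done
98.5167 None
```

I pinched the row at about 30 N, pushed the fitting cap fully home on each of the three bottles, put the two caps that fit none in the spares box, and handed the job in at 98.5 s; the hand-in gave no verdict.

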